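# Change over the lens press on the phone repair bench

### The arm

A 6-joint arm with a two-finger parallel gripper is mounted at the origin on the work surface. World frame = base frame: x ahead of the robot, y to its left, z up, the work surface at z = 0. Lengths are in m, angles in rad, forces in N, time in s.
With the tool pointing down it reaches from about 0.325 to 0.875 m from the base axis. Payload 4.4 kg.
Tool frame: the origin (TCP) lies between the finger pads; the fingertips stand 22 mm ahead of it and the grasp point (between the pads) lies 3 mm ahead of it (finger_overhang is the distance from the TCP to the fingertips, in m); z points along the fingers, y is the line along which they close (so a half turn about z gives the same grasp; the last joint's range is limited). The gripper opens to 85 mm and grips with 20 to 120 N. Pads are 22 mm wide; open, the fingers measure 114 mm over their backs; the gripper's body (76 mm by 85 mm) begins 54 mm behind the grasp point. The pads swing forward as they close: fully open they stand 13 mm farther back than shut.
Start: joints at [-1.353, 0.207, 1.542, -0, 1.393, -0.15], TCP at [0.207, -0.537, 0.253] pointing down, gripper open.
Joint ranges: [-2.73, 2.73], [-0.86, 2.22], [0.23, 2.46], [-1.11, 4.25], [0.08, 2.63], [-2.82, 2.82]. Speed limits (rad/s): [2.79, 2.79, 3.14, 3.14, 3.14, 3.14].

### API

Orientations are given as a rotation vector (axis times angle).
In Python, from bench import get_state, get_image, hand_in, search_frame, finger_overhang gives the robot as it stands.
- The arm moves only by the shell command python3 -m creep 'ROWS' [FORCE]. ROWS is text: rows parted by semicolons, each of 7 numbers parted by spaces: the shift along the tool's x, y, z in cm, then the turn, a rotation vector about the tool's x, y, z in degrees, then the finger opening in cm, from 0 to 8.54. In form: dx dy dz rx ry rz hand; .... A call has 1 to 5 rows; each row is the pose to reach, as a shift and turn from the pose commanded when the call began, along the tool's axes at that moment; what a row does not reach only later rows make up. A row lasts 1/10 s, in which the tool goes at most 50 mm and 8.59 degrees, less where a joint would pass 70% of its speed; a pose out of reach is approached as far as the arm can. A call with a gripper value outside its range is refused whole. The fingers move at their own pace and stop on an object; FORCE is the grip in N (left out, the last holds). Time passes only in rows, so rows that repeat a pose let the fingers close. It gives the time, the measured TCP pose, the force, the opening and the grip force at its end, in the units of the state.
- get_state(): the state, without advancing time (a new reading comes with each control period).
- get_image(name): name is "scene" or "side" or "wrist"; returns a dict with "img" (400x640x3 uint8, red, green, blue), "z_map" (400x640 float32, m along the optical axis (not along the pixel's ray), 0 where there is no reading), "intrinsics" (3x3 intrinsics, pixels), "xyz" and "attitude" of the camera in the world. Camera axes: x right, y down, z forward; pixel columns grow to the right and rows downward; lengths in m; the calibration is good to about 2 mm. A picture is of the moment at which its call begins.
- hand_in(): hands the job in; it is judged then, once.
Trained networks look in a picture, given as the dict that the camera call returned (one of the last four; its "shot" number tells which), for a name from the list of things; names that differ only in an ending like _2 or _b are one class to them, and where a whole thing is asked for, a point or a joint stands for the part that bears it (a point fixed in the world has none). Each returns a list of dicts, best first, with "score" (0 to 1); they miss things now and then, are a little off and sometimes report something else, mostly with a low value. They report only what shows in the picture. A call takes as long as a camera call.
- search_frame(label, picture): "centre" ([x, y, z] in m, in world coordinates, good to about 4 mm: the middle of the surface that is visible of it).
The state is a dict: "clock": time; "joint_pos": joint angles; "qvel": joint speeds; "joint_efforts": joint torques, N m; "tool_pos": TCP position; "orientation": TCP orientation; "wrist_force": force on the tool from outside, world axes, zero at the start; "torque": the same for the moment, N m; "width": opening from 0.0 (shut) to 1.0 (fully open); "finger_force": force on a finger pad.
Only numpy, scipy, OpenCV 4.12 (cv2) and the standard library are available. Lean on these libraries where they do the work, as an engineer would, in place of code of your own. Each camera call takes 0.05 s, during which the arm holds its last target. There are 200 camera calls.

### The job

Change over the lens press: raise its red-knobbed lever to open the clamp bar, lay every finished blue phone flat in the grey outgoing tray, seat each waiting orange phone squarely and fully down in a press pocket of its own (screen up, either way round), and then lower the lever all the way again so that the bar closes over them. Both kinds vary in number; keep the phones screen up, and leave the other things on the bench where they are.

Things in the scene. Friction and masses are not known exactly. Their poses are not given: they have to be found in the camera images.
- press: The lens press, fixed to the bench: an aluminium bed 129 x 222 mm, top 22 mm above the bench, with three rectangular pockets side by side along its y, 74 mm apart; behind it (+x of the press) a clamp bar across all pockets between two dark blue end pods 74 mm high (x 25 to 125 mm, |y| 120 to 187 mm). Origin on the bench under the bed's centre; x points away from the robot, y to the left, z up.
- pocket0 (a point): Centre of the floor of the left pocket. Each pocket is 109 x 49 mm (long along the press's x), 5 mm deep with chamfered rim, its floor 17 mm above the bench; a phone seated in it reads this same position and stands 10 mm above the bed. Axes as the press's.
- pocket1 (a point): The same for the middle pocket.
- pocket2 (a point): The same for the right pocket.
- clamp (a joint): Lever and clamp bar, one rigid hinged part about a level axis along the press's y. 0 = lever fully down, bar closed 0.7 mm over the far 20 mm of the phones; 1.2 rad = fully raised, bar swung back clear of all pockets. It starts near 0. Friction holds it wherever it is left; about 5 N at the ball raises it, about 2 N lowers it.
- lever_ball (a point): Centre of the red ball (20 mm across) on the end of the 8 mm steel lever, at the press's right end. At joint value q it lies 110*cos(0.35+q) mm in front (press -x) of the pivot and 110*sin(0.35+q) mm above it: down, it juts out before the right pod, 76 mm above the bench; raised, it stands 148 mm above it. Pinch it from above along the press's y and lead it round the arc.
- lever_pivot (a point): Point on the lever's axis in the plane of the lever, 38 mm above the bench, fixed on the press. Axes as the press's.
- tray: Outgoing tray: a low open grey plastic tray fixed to the bench, 150 x 190 mm outside, 18 mm high, walls 4 mm. x and y along its sides.
- tray_in (a point): Centre of the tray's inner floor, on which phones lie; inner size 142 mm along x by 182 mm along y. Two phones fit side by side, long along x, about 45 mm either side of the centre in y.
- done0: A finished phone (blue bar phone, 106 x 46 x 15 mm, 85 g), lying in pocket0 of the press at the start; 1 or 2 of the three are present. x is its long axis, y its width (the grasp, 46 mm), z up out of the screen; origin at the centre of the underside, so lying flat on the bench it reads z = 0.
- done1: A finished phone (blue bar phone, 106 x 46 x 15 mm, 85 g), lying in pocket1 of the press at the start; 1 or 2 of the three are present. x is its long axis, y its width (the grasp, 46 mm), z up out of the screen; origin at the centre of the underside, so lying flat on the bench it reads z = 0.
- done2: A finished phone (blue bar phone, 106 x 46 x 15 mm, 85 g), lying in pocket2 of the press at the start; 1 or 2 of the three are present. x is its long axis, y its width (the grasp, 46 mm), z up out of the screen; origin at the centre of the underside, so lying flat on the bench it reads z = 0.
- wait0: A waiting phone (orange bar phone, 106 x 46 x 15 mm, 85 g), lying screen up on the bench at the start; 2 or 3 of the three are present. x is its long axis, y its width (the grasp, 46 mm), z up out of the screen; origin at the centre of the underside, so lying flat on the bench it reads z = 0.
- wait1: A waiting phone (orange bar phone, 106 x 46 x 15 mm, 85 g), lying screen up on the bench at the start; 2 or 3 of the three are present. x is its long axis, y its width (the grasp, 46 mm), z up out of the screen; origin at the centre of the underside, so lying flat on the bench it reads z = 0.
- wait2: A waiting phone (orange bar phone, 106 x 46 x 15 mm, 85 g), lying screen up on the bench at the start; 2 or 3 of the three are present. x is its long axis, y its width (the grasp, 46 mm), z up out of the screen; origin at the centre of the underside, so lying flat on the bench it reads z = 0.
- stamp_a: Bystander: red hand stamp, upright, 34 mm across, 52 mm high. Origin under its centre.
- stamp_b: Bystander: smaller red hand stamp, upright, 26 mm across, 46 mm high. Origin under its centre.
- mouse: Bystander: black computer mouse, 100 x 58 x 30 mm. Origin under its centre.
- driver: Bystander: yellow-handled screwdriver lying flat, 150 mm long.
- screwjar: Bystander: small screw jar, 44 mm across, 50 mm high.
- spray: Bystander: upright bottle, 44 mm across, 130 mm high.

How it is judged:
On the way, in this order (a step that is already met when the one before it is completed fails the run):
1. the lever is raised (value of joint clamp above 1 rad), for 0.2 s.
2. with the lever raised, all finished phones lie in the tray and all waiting phones are seated in pockets (value of joint clamp above 0.9 rad and ((x of wait0 in the frame of pocket0 between -0.004 and 0.004 m and y of wait0 in the frame of pocket0 between -0.004 and 0.004 m and z of wait0 in the frame of pocket0 below 0.0025 m and angle between wait0's own z axis and vertical below 0.04 rad) or (x of wait0 in the frame of pocket1 between -0.004 and 0.004 m and y of wait0 in the frame of pocket1 between -0.004 and 0.004 m and z of wait0 in the frame of pocket1 below 0.0025 m and angle between wait0's own z axis and vertical below 0.04 rad) or (x of wait0 in the frame of pocket2 between -0.004 and 0.004 m and y of wait0 in the frame of pocket2 between -0.004 and 0.004 m and z of wait0 in the frame of pocket2 below 0.0025 m and angle between wait0's own z axis and vertical below 0.04 rad)) and ((x of wait1 in the frame of pocket0 between -0.004 and 0.004 m and y of wait1 in the frame of pocket0 between -0.004 and 0.004 m and z of wait1 in the frame of pocket0 below 0.0025 m and angle between wait1's own z axis and vertical below 0.04 rad) or (x of wait1 in the frame of pocket1 between -0.004 and 0.004 m and y of wait1 in the frame of pocket1 between -0.004 and 0.004 m and z of wait1 in the frame of pocket1 below 0.0025 m and angle between wait1's own z axis and vertical below 0.04 rad) or (x of wait1 in the frame of pocket2 between -0.004 and 0.004 m and y of wait1 in the frame of pocket2 between -0.004 and 0.004 m and z of wait1 in the frame of pocket2 below 0.0025 m and angle between wait1's own z axis and vertical below 0.04 rad)) and ((x of wait2 in the frame of pocket0 between -0.004 and 0.004 m and y of wait2 in the frame of pocket0 between -0.004 and 0.004 m and z of wait2 in the frame of pocket0 below 0.0025 m and angle between wait2's own z axis and vertical below 0.04 rad) or (x of wait2 in the frame of pocket1 between -0.004 and 0.004 m and y of wait2 in the frame of pocket1 between -0.004 and 0.004 m and z of wait2 in the frame of pocket1 below 0.0025 m and angle between wait2's own z axis and vertical below 0.04 rad) or (x of wait2 in the frame of pocket2 between -0.004 and 0.004 m and y of wait2 in the frame of pocket2 between -0.004 and 0.004 m and z of wait2 in the frame of pocket2 below 0.0025 m and angle between wait2's own z axis and vertical below 0.04 rad)) and x of done0 in the frame of tray_in between -0.06 and 0.06 m and y of done0 in the frame of tray_in between -0.08 and 0.08 m and z of each of done0, done1, done2 in the frame of tray_in below 0.006 m and angle between each of done0, done1, done2's own z axis and vertical below 0.08 rad and x of done1 in the frame of tray_in between -0.06 and 0.06 m and y of done1 in the frame of tray_in between -0.08 and 0.08 m and x of done2 in the frame of tray_in between -0.06 and 0.06 m and y of done2 in the frame of tray_in between -0.08 and 0.08 m), for 0.2 s.
3. the lever is lowered fully (value of joint clamp below 0.1 rad), for 0.2 s.
At the end, for the whole second after the job is handed in: Lever down (below 0.1 rad); each orange phone screen up in a pocket (4 mm of its centre, 2.5 mm of its floor, tilt below 0.04 rad); each blue phone flat, screen up, in the tray (centre within 60 mm in x, 80 mm in y, 6 mm of its floor, tilt below 0.08 rad); all released, at rest (value of joint clamp below 0.1 rad and ((x of wait0 in the frame of pocket0 between -0.004 and 0.004 m and y of wait0 in the frame of pocket0 between -0.004 and 0.004 m and z of wait0 in the frame of pocket0 below 0.0025 m and angle between wait0's own z axis and vertical below 0.04 rad) or (x of wait0 in the frame of pocket1 between -0.004 and 0.004 m and y of wait0 in the frame of pocket1 between -0.004 and 0.004 m and z of wait0 in the frame of pocket1 below 0.0025 m and angle between wait0's own z axis and vertical below 0.04 rad) or (x of wait0 in the frame of pocket2 between -0.004 and 0.004 m and y of wait0 in the frame of pocket2 between -0.004 and 0.004 m and z of wait0 in the frame of pocket2 below 0.0025 m and angle between wait0's own z axis and vertical below 0.04 rad)) and ((x of wait1 in the frame of pocket0 between -0.004 and 0.004 m and y of wait1 in the frame of pocket0 between -0.004 and 0.004 m and z of wait1 in the frame of pocket0 below 0.0025 m and angle between wait1's own z axis and vertical below 0.04 rad) or (x of wait1 in the frame of pocket1 between -0.004 and 0.004 m and y of wait1 in the frame of pocket1 between -0.004 and 0.004 m and z of wait1 in the frame of pocket1 below 0.0025 m and angle between wait1's own z axis and vertical below 0.04 rad) or (x of wait1 in the frame of pocket2 between -0.004 and 0.004 m and y of wait1 in the frame of pocket2 between -0.004 and 0.004 m and z of wait1 in the frame of pocket2 below 0.0025 m and angle between wait1's own z axis and vertical below 0.04 rad)) and ((x of wait2 in the frame of pocket0 between -0.004 and 0.004 m and y of wait2 in the frame of pocket0 between -0.004 and 0.004 m and z of wait2 in the frame of pocket0 below 0.0025 m and angle between wait2's own z axis and vertical below 0.04 rad) or (x of wait2 in the frame of pocket1 between -0.004 and 0.004 m and y of wait2 in the frame of pocket1 between -0.004 and 0.004 m and z of wait2 in the frame of pocket1 below 0.0025 m and angle between wait2's own z axis and vertical below 0.04 rad) or (x of wait2 in the frame of pocket2 between -0.004 and 0.004 m and y of wait2 in the frame of pocket2 between -0.004 and 0.004 m and z of wait2 in the frame of pocket2 below 0.0025 m and angle between wait2's own z axis and vertical below 0.04 rad)) and x of done0 in the frame of tray_in between -0.06 and 0.06 m and y of done0 in the frame of tray_in between -0.08 and 0.08 m and z of each of done0, done1, done2 in the frame of tray_in below 0.006 m and angle between each of done0, done1, done2's own z axis and vertical below 0.08 rad and x of done1 in the frame of tray_in between -0.06 and 0.06 m and y of done1 in the frame of tray_in between -0.08 and 0.08 m and x of done2 in the frame of tray_in between -0.06 and 0.06 m and y of done2 in the frame of tray_in between -0.08 and 0.08 m and linear speed of each of wait0, wait1, wait2, done0, done1, done2 below 0.02 m/s); the robot touches nothing.
It fails at once if another thing on the bench (stamp, mouse, screwdriver, jar or bottle) was moved more than 5 cm (distance of any of stamp_a, stamp_b, mouse, driver, screwjar, spray from where it was at the start of the episode above 0.05 m).
Of done0, done1, done2 only 1 to 2 are there at a start; the rules pass over those that are not, and their reading is None.
Of wait0, wait1, wait2 only 2 to 3 are there at a start; the rules pass over those that are not, and their reading is None.
At some moment in a run one of wait0, wait1, wait2 may be knocked a few centimetres aside while the robot is not near it.
Once in a run the grip may slacken for a moment while it holds something.
It also fails if it takes over 210 s, if anything falls off the work surface, if the arm or the gripper's body presses on something with over 40 N, if the wrist force passes 120 N, or if a joint passes its speed limit or range.

## Working session

There is one attempt and no reset: what is moved stays moved. The work goes in short steps, Python scripts to look and compute and a shell command to move; the robot and the scene stay as the last step left them, time stands still between calls to the robot, and variables do not carry over. Pictures are saved under pics/ and viewed, at most 14 in all, crops included, and the job is handed in when it is done.

```bash
mkdir -p pics; ls
cat > h.py <<'E'
import numpy as np, cv2
from scipy.spatial.transform import Rotation as R
from bench import get_state, get_image, hand_in, search_frame, finger_overhang
def rot(a):
    a=np.array(a,float)
    return a if a.shape==(3,3) else R.from_rotvec(a).as_matrix()
def cloud(p):
    z=p["z_map"];K=np.array(p["intrinsics"]);v,u=np.mgrid[:z.shape[0],:z.shape[1]]
    c=np.stack([(u-K[0,2])/K[0,0]*z,(v-K[1,2])/K[1,1]*z,z],-1)
    w=c@rot(p["attitude"]).T+np.array(p["xyz"]); w[z<=0]=np.nan
    return w
def save(p,n): cv2.imwrite(f"pics/{n}.png",p["img"][...,::-1])
def colour(p,kind):
    h=cv2.cvtColor(p["img"],cv2.COLOR_RGB2HSV); 
    r={"orange":(6,120,90,22,255,255),"blue":(95,110,60,125,255,255),"red":(0,130,80,5,255,255)}[kind]
    return cv2.inRange(h,r[:3],r[3:])
E
python3 - <<'E'
from h import *
s=get_state();print({k:np.round(v,3) for k,v in s.items()})
for n in("scene","side","wrist"):
    p=get_image(n);save(p,n+"0");print(n,p["xyz"],np.round(rot(p["attitude"]),3).tolist(),np.round(p["intrinsics"],1).tolist(), type(p["attitude"]),np.shape(p["attitude"]))
    if n!="wrist":
        for l in("press","tray","lever_ball","done0","wait0","stamp_a","mouse","driver","screwjar","spray"):
            print(l,[(np.round(d["centre"],3).tolist(),round(d["score"],2)) for d in search_frame(l,p)])
E
```

```text
pics
{'clock': np.float64(0.0), 'joint_pos': array([-1.353,  0.207,  1.543,  0.   ,  1.394, -0.151]), 'qvel': array([ 0.002, -0.001, -0.001,  0.   , -0.002,  0.   ]), 'joint_efforts': array([-0.0000e+00, -3.8303e+01, -2.9160e+01, -0.0000e+00,  1.0000e-02,
       -0.0000e+00]), 'tool_pos': array([ 0.207, -0.536,  0.252]), 'orientation': array([-3.086, -0.574,  0.   ]), 'wrist_force': array([ 0.148, -0.562,  0.286]), 'torque': array([0.058, 0.031, 0.003]), 'finger_force': np.float64(0.0), 'width': np.float64(1.002)}
scene [ 1.54258402 -0.49300608  0.81886587] [[0.427, 0.528, -0.734], [0.904, -0.23, 0.36], [0.021, -0.818, -0.575]] [[472.8, 0.0, 328.7], [0.0, 472.8, 207.2], [0.0, 0.0, 1.0]] <class 'numpy.ndarray'> (3,)
press [([0.697, 0.03, 0.043], 0.74)]
tray [([0.394, -0.26, 0.006], 0.59), ([0.695, 0.029, 0.037], 0.39)]
lever_ball [([0.631, 0.018, 0.042], 0.6), ([0.693, 0.03, 0.044], 0.36)]
done0 [([0.575, 0.034, 0.027], 0.63), ([0.578, -0.035, 0.031], 0.52)]
wait0 [([0.515, 0.368, 0.016], 0.84), ([0.437, 0.097, 0.013], 0.75)]
stamp_a [([0.495, 0.229, 0.028], 0.61), ([0.462, -0.071, 0.
[... 424 characters left out ...]
, 0.038], 0.73)]
tray [([0.396, -0.248, 0.006], 0.69), ([0.67, 0.372, 0.047], 0.44)]
lever_ball [([0.629, 0.041, 0.046], 0.94)]
done0 [([0.585, -0.026, 0.032], 0.74), ([0.575, 0.043, 0.032], 0.68)]
wait0 [([0.502, 0.384, 0.017], 0.88), ([0.419, 0.11, 0.016], 0.66)]
stamp_a [([0.481, 0.25, 0.025], 0.57), ([0.63, 0.041, 0.049], 0.31)]
mouse [([0.632, -0.313, 0.017], 0.93), ([0.454, -0.06, 0.024], 0.63)]
driver []
screwjar [([0.67, 0.372, 0.047], 0.88)]
spray [([0.775, -0.103, 0.067], 0.71)]
wrist [ 0.26826856 -0.51203381  0.37378321] [[0.36, -0.901, -0.242], [-0.933, -0.347, -0.094], [0.001, 0.26, -0.966]] [[359.6, 0.0, 312.1], [0.0, 359.6, 196.9], [0.0, 0.0, 1.0]] <class 'numpy.ndarray'> (3,)
```

View pics/scene0.png

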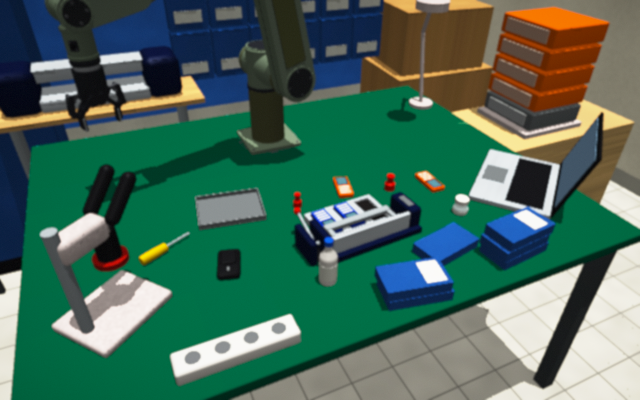

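View pics/side0.png

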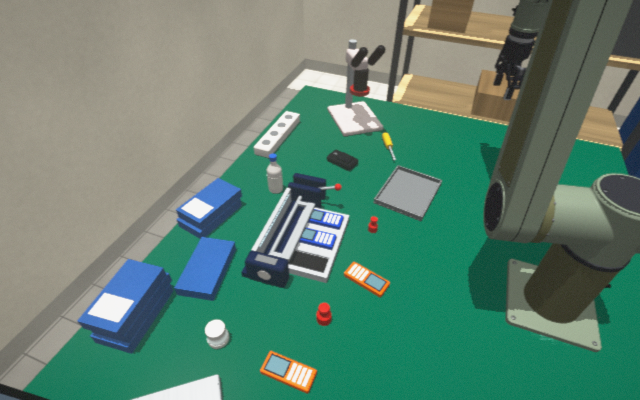

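The scene camera shows the tray at (230,207), the press at (360,225) with blue phones at (320,215) and (345,208), and orange phones at (343,186) and (430,180). In the side view, the red ball is at (338,187), the left pocket at (310,262) is empty, and the orange phones are at (367,278) and (288,370). So there are two blue phones and two orange ones. Next I'll check my own measurements from both cameras.

```bash
cat >> h.py <<'E'
def rects(p,kind,zr=(0.005,0.06),box=((.3,.9),(-.5,.5)),amin=40):
    w=cloud(p);m=colour(p,kind)>0
    with np.errstate(all='ignore'):
        m&=(w[...,2]>zr[0])&(w[...,2]<zr[1])&(w[...,0]>box[0][0])&(w[...,0]<box[0][1])&(w[...,1]>box[1][0])&(w[...,1]<box[1][1])
    m=cv2.morphologyEx(m.astype(np.uint8),cv2.MORPH_CLOSE,np.ones((5,5)))
    n,l,st,_=cv2.connectedComponentsWithStats(m); out=[]
    for i in range(1,n):
        if st[i,4]<amin: continue
        q=w[l==i];q=q[~np.isnan(q[:,0])]; zt=np.percentile(q[:,2],80); t=q[abs(q[:,2]-zt)<.006]
        (c,sz,a)=cv2.minAreaRect((t[:,:2]*1000).astype(np.float32))
        b=cv2.boxPoints((c,sz,a)); e=b[1]-b[0]; f=b[2]-b[1]; e=e if np.linalg.norm(e)>np.linalg.norm(f) else f
        yaw=(np.degrees(np.arctan2(e[1],e[0]))+90)%180-90
        out.append((np.round(c,1).tolist(),round(float(zt)*1000,1),np.round(sorted(sz),1).tolist(),round(float(yaw),1),int(st[i,4])))
    return out
E
python3 - <<'E'
from h import *
for n in("scene","side","wrist"):
    p=get_image(n);w=cloud(p)
    g=cv2.cvtColor(p["img"],cv2.COLOR_RGB2HSV);m=cv2.inRange(g,(50,80,30),(90,255,255))>0
    print(n,"bench z",np.nanpercentile(w[m][:,2],[5,50,95]).round(4))
    for k in("orange","red","blue"): print(k,*rects(p,k,(0.003,.16)),sep="\n  ")
E
```

```text
scene bench z [-0.0036  0.      0.0032]
orange
  ([507.2, 373.0], 16.1, [49.2, 112.3], -3.6, 160)
  ([426.5, 101.3], 15.8, [46.7, 107.7], -15.2, 154)
red
  ([486.1, 236.4], 48.1, [19.5, 23.6], -30.0, 126)
  ([583.5, -117.6], 81.3, [13.4, 13.8], 79.5, 118)
blue
  ([565.9, 33.3], 33.5, [43.5, 64.3], 9.3, 95)
  ([872.7, 303.4], 78.3, [7.1, 53.6], 7.5, 3448)
  ([782.2, -119.6], 126.0, [18.5, 22.0], -23.8, 287)
  ([672.7, -130.1], 75.7, [12.4, 92.3], 4.0, 78)
  ([712.7, 69.7], 19.9, [14.2, 257.6], -85.5, 221)
side bench z [-0.0029 -0.0005  0.0019]
orange
  ([422.0, 103.0], 15.2, [48.1, 106.1], -15.2, 387)
  ([505.2, 375.7], 15.5, [46.4, 106.1], -0.7, 858)
red
  ([453.3, -65.0], 43.5, [13.9, 18.4], -70.6, 105)
  ([481.7, 239.2], 50.7, [22.6, 24.2], 50.0, 249)
blue
  ([778.8, -115.3], 130.0, [17.7, 19.6], 89.9, 45)
  ([670.0, -133.0], 74.4, [19.7, 92.8], 2.8, 102)
  ([870.0, 383.1], 88.9, [76.1, 161.2], -84.5, 7484)
  ([667.3, -88.6], 73.8, [17.3, 89.1], 4.8, 109)
  ([658.4, 33.5], 18.8, [7.8, 152.6], -85.9, 89)
  ([579.6, -33.5], 32.1, [46.8, 86.2], 5.0, 192)
  ([574.4, 39.8], 32.1, [47.3, 87.0], 5.0, 225)
  ([647.6, 186.3], 73.7, [34.9, 95.0], 5.6, 318)
wrist bench z [-0.0015 -0.0002  0.0011]
orange
red
blue
```

View pics/wrist0.png

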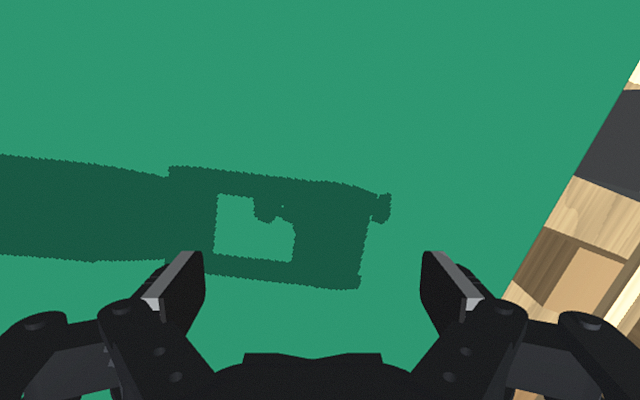

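Both clouds agree to about 4 mm. The press yaw is about +5° and the ball is near (583,-118). I'll swing over the press for a wrist view.

```bash
cat >> h.py <<'E'
def delta(x,y,z,yaw,frm=None):
    """tool-axis shift (cm) and rz (deg) from current pose to a tool-down target; mm/deg in"""
    s=get_state();T=rot(s["orientation"]);d=T.T@(np.array([x,y,z])/1000-s["tool_pos"])*100
    y0=np.degrees(np.arctan2(T[1,0],T[0,0])); rv=R.from_matrix(T.T@(R.from_euler('z',yaw,degrees=True)*R.from_rotvec([np.pi,0,0])).as_matrix()).as_rotvec(degrees=True)
    print("yaw",y0.round(1),"d",d.round(2),"r",rv.round(2),"w",round(float(s["width"])*8.54,2),"F",np.round(s["wrist_force"],1),"ff",round(float(s["finger_force"]),1),"t",round(float(s["clock"]),1),"tcp",(s["tool_pos"]*1000).round(1))
E
python3 -c "
from h import *
delta(540,0,330,5)"; python3 -m creep '4 -3 -0.5 0 0 4 8.5;8 -6 -1.5 0 0 8 8.5;12 -9 -2.5 0 0 12 8.5;16 -12 -3.5 0 0 16 8.5;20 -15 -4.5 0 0 16 8.5'; python3 -c "
from h import *
delta(540,0,330,5)"
```

```text
yaw 21.1 d [ 50.39 -38.09  -7.67] r [ 0.   -0.   16.07] w 8.53 F [ 0.8 -0.4 -0.7] ff 0.0 t 1.3 tcp [ 206.7 -536.6  253.3]
clock: 1.8
tool_pos: [0.3379, -0.3265, 0.298]
orientation: [3.138, 0.136, 0.001]
wrist_force: [1.0, -0.4, -0.1]
width: 0.994
finger_force: 0.0
yaw 5.0 d [ 22.96 -30.77  -3.2 ] r [ 0.02 -0.03 -0.03] w 8.49 F [ 1.  -0.4 -0.1] ff 0.0 t 1.8 tcp [ 337.9 -326.5  298. ]
```

```bash
python3 -c "
from h import *
p=get_image('wrist');np.savez('tray.npz',**{k:p[k] for k in('img','z_map','intrinsics','xyz','attitude')})
w=cloud(p);m=(w[...,2]>.012)&(w[...,2]<.024)&(w[...,0]<.55)&(w[...,1]<-.1)
q=w[m];r=cv2.minAreaRect((q[:,:2]*1000).astype(np.float32));print(r,np.median(q[:,2]))
print(search_frame('tray',p)[:2])"
python3 -m creep '3.5 -3.5 -0.5 0 0 0 8.5;7 -7 -1 0 0 0 8.5;10 -10 -1.5 0 0 0 8.5;13 -13.5 -2 0 0 0 8.5;15.5 -17 -3 0 0 0 8.5'
python3 -m creep '3 -4 0 0 0 0 8.5;6 -8 0 0 0 0 8.5;7.5 -12 0 0 0 0 8.5;7.5 -14 0 0 0 0 8.5;7.5 -14 0 0 0 0 8.5'
python3 -c "
from h import *
p=get_image('wrist');save(p,'w1');np.savez('press.npz',**{k:p[k] for k in('img','z_map','intrinsics','xyz','attitude')})
for k in('blue','red','orange'): print(k,*rects(p,k,(.003,.16)),sep='\n  ')
for l in ('lever_ball','done0','press'): print(l,[(np.round(d['centre'],4),d['score']) for d in search_frame(l,p)])
delta(540,0,330,5)"
```

```text
((404.037841796875, -335.2616271972656), (192.8027801513672, 379.8272399902344), 6.518202304840088) 0.017207353836462713
[{'centre': [0.3982, -0.2537, 0.0055], 'score': 0.64}]
clock: 2.4
tool_pos: [0.4772, -0.1442, 0.3268]
orientation: [-3.138, -0.138, 0.002]
wrist_force: [1.3, -0.9, 0.1]
width: 0.994
finger_force: 0.0
clock: 2.9
tool_pos: [0.5391, 0.003, 0.327]
orientation: [-3.138, -0.145, 0.001]
wrist_force: [0.1, -1.0, -0.9]
width: 0.995
finger_force: 0.0
blue
  ([641.7, 183.9], 74.0, [34.9, 77.1], 4.5, 1490)
  ([664.1, -87.5], 74.3, [14.8, 82.8], 3.8, 1054)
  ([667.6, -132.6], 74.4, [17.7, 83.4], 4.3, 1257)
  ([676.7, 155.7], 18.6, [10.3, 14.9], -89.3, 44)
  ([650.3, 158.7], 18.5, [5.1, 16.5], 2.2, 63)
  ([575.7, 38.7], 32.3, [45.3, 86.1], 4.1, 1241)
  ([581.3, -35.2], 32.3, [45.5, 86.5], 4.2, 1266)
red
  ([579.5, -115.5], 86.7, [18.1, 18.3], 69.4, 293)
  ([484.3, 237.1], 51.3, [23.4, 24.6], -10.3, 982)
  ([456.7, -66.1], 45.5, [18.6, 18.7], 78.2, 404)
orange
  ([507.2, 367.8], 14.8, [33.9, 105.8], -1.6, 1467)
  ([424.3, 102.3], 15.2, [46.0, 106.3], -14.9, 1300)
lever_ball [(array([0.6424, 0.0209, 0.047 ]), 0.7)]
done0 [(array([ 0.5805, -0.0351,  0.0336]), 0.96), (array([0.5787, 0.0386, 0.0328]), 0.9), (array([0.5022, 0.3638, 0.0184]), 0.37)]
press [(array([0.6448, 0.0429, 0.0278]), 0.74), (array([0.6684, 0.3469, 0.0155]), 0.3)]
yaw 5.0 d [ 0.11 -0.03 -0.26] r [ 0.04  0.01 -0.02] w 8.51 F [-0.5  0.1  0.3] ff 0.0 t 3.1 tcp [ 5.389e+02 -4.000e-01  3.274e+02]
```

View pics/w1.png

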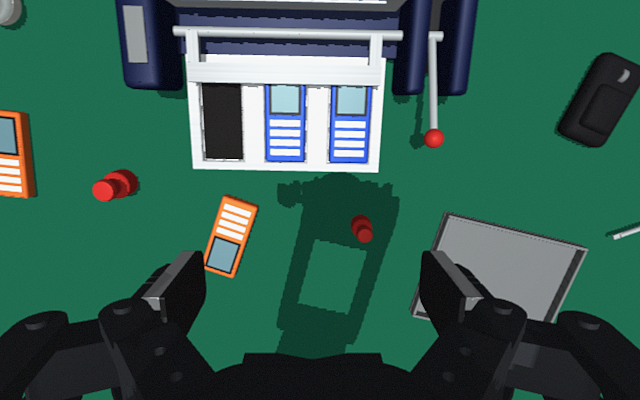

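The wrist view shows the ball at (433,138), the blue phones at (285,125) and (350,125), and the empty pocket at (223,122). The tray is tilted at (500,270), and one orange phone is at (232,237). Next is a sphere fit for the ball and fits for the tray and pockets.

Run:
```python
from h import *
from scipy.optimize import least_squares
for n in('press','tray'):
    p=dict(np.load(n+'.npz'));w=cloud(p)
    m=(np.hypot(w[...,0]-.396,w[...,1]+.254)<.13)&(w[...,2]>.011)&(w[...,2]<.03)&(w[...,0]<.52)
    if n=='tray': 
        t=cv2.morphologyEx(m.astype(np.uint8),cv2.MORPH_OPEN,np.ones((2,2)))>0
    else: t=m
    k,l,st,_=cv2.connectedComponentsWithStats(m.astype(np.uint8));i=1+np.argmax(st[1:,4])
    q=w[l==i];print(n,cv2.minAreaRect((q[:,:2]*1000).astype(np.float32)),np.median(q[:,2]))
    f=(np.hypot(w[...,0]-.396,w[...,1]+.254)<.05);print(' floor',np.nanmedian(w[f][:,2]))
p=dict(np.load('press.npz'));w=cloud(p)
m=(colour(p,'red')>0)&(w[...,2]>.06);q=w[m]
r=least_squares(lambda c:np.linalg.norm(q-c,axis=1)-.01,q.mean(0)-[0,0,.005],loss='soft_l1',f_scale=.001);print('ball',r.x.round(4))
m=(w[...,2]>.019)&(w[...,2]<.026)&(w[...,0]>.48)&(w[...,0]<.66)&(w[...,1]>-.09)&(w[...,1]<.17)
k,l,st,_=cv2.connectedComponentsWithStats(m.astype(np.uint8));i=1+np.argmax(st[1:,4]);q=w[l==i];print('bed',cv2.minAreaRect((q[:,:2]*1000).astype(np.float32)),np.median(q[:,2]))
m=(w[...,2]>.012)&(w[...,2]<.0195)&(abs(w[...,0]-.57)<.07)&(abs(w[...,1]-.112)<.03)
q=w[m];print('pocket0',len(q),cv2.minAreaRect((q[:,:2]*1000).astype(np.float32)),np.median(q[:,2]))
```

```text
press ((412.2752685546875, -258.75738525390625), (192.3192138671875, 115.41029357910156), 81.27116394042969) 0.01701698175572136
 floor 0.0038724680929950184
tray ((394.4632873535156, -256.0024719238281), (190.362060546875, 150.4345703125), 81.23619842529297) 0.01721221817910576
 floor 0.0037688728372201608
ball [ 0.5795 -0.1162  0.0777]
bed ((585.572265625, 39.69831848144531), (129.02952575683594, 222.53561401367188), 4.2723541259765625) 0.021690372228754418
pocket0 3256 ((569.6298828125, 112.3939437866211), (92.18190002441406, 55.93528747558594), 0.7436596155166626) 0.017026053085527876
```

```bash
python3 -c "
from h import *
print(finger_overhang if not callable(finger_overhang) else finger_overhang())
delta(579.5,-116.2,140,4.27)"
python3 -m creep '1 2.5 3.5 0 0 0.7 6;2 5 7 0 0 0.7 6;3 8 11 0 0 0.7 6;3 11.9 15 0 0 0.7 5;3 11.9 18.6 0 0 0.7 4'
python3 -m creep '0 0 0 0 0 0 4;0 0 0 0 0 0 4'
python3 -c "
from h import *
print(finger_overhang if not callable(finger_overhang) else finger_overhang())
delta(579.5,-116.2,80.7,4.27)"
```

```text
0.022
yaw 5.0 d [ 3.04 11.87 18.74] r [0.04 0.01 0.71] w 8.51 F [-0.5  0.1  0.3] ff 0.0 t 3.1 tcp [ 5.389e+02 -4.000e-01  3.274e+02]
clock: 3.6
tool_pos: [0.5803, -0.1208, 0.1411]
orientation: [3.136, 0.111, 0.005]
wrist_force: [-0.4, 0.1, -0.5]
width: 0.468
finger_force: 0.0
clock: 3.8
tool_pos: [0.5786, -0.1158, 0.1412]
orientation: [-3.138, -0.117, 0.003]
wrist_force: [0.5, 0.0, 0.9]
width: 0.47
finger_force: 0.0
0.022
yaw 4.3 d [0.1  0.05 6.05] r [-0.06  0.11 -0.01] w 4.02 F [0.5 0.  0.9] ff 0.0 t 3.8 tcp [ 578.6 -115.8  141.2]
```

```bash
python3 -m creep '0.1 0 3 0 0 0 4;0.1 0 5.8 0 0 0 4;0.1 0 5.9 0 0 0 1;0.1 0 5.9 0 0 0 1;0.1 0 5.9 0 0 0 1' 40
python3 -m creep '0 0 0 0 0 0 1;0 0 0 0 0 0 1'
python3 -c "
from h import *
delta(579.5,-116.2,80.7,4.27)
for q in (.2,.4,.6,.8,1.0,1.2): print(q, np.round([11*(np.cos(.35)-np.cos(.35+q)),11*(np.sin(.35)-np.sin(.35+q))],2))"
```

```text
clock: 4.3
tool_pos: [0.5808, -0.1163, 0.0851]
orientation: [3.136, 0.121, 0.001]
wrist_force: [-3.0, -4.2, -2.5]
width: 0.203
finger_force: 39.0
clock: 4.5
tool_pos: [0.5809, -0.1163, 0.0853]
orientation: [3.136, 0.121, 0.002]
wrist_force: [-3.4, -4.6, -2.4]
width: 0.203
finger_force: 39.0
yaw 4.4 d [-0.14 -0.02  0.46] r [ 0.2  -0.07  0.14] w 1.73 F [-3.4 -4.6 -2.4] ff 39.0 t 4.5 tcp [ 580.9 -116.3   85.3]
0.2 [ 0.96 -1.98]
0.4 [ 2.28 -3.73]
0.6 [ 3.93 -5.18]
0.8 [ 5.84 -6.27]
1.0 [ 7.92 -6.96]
1.2 [10.1  -7.23]
```

```bash
python3 -m creep '0 0 0 0 0 0 3.5;-0.15 0 0.2 0 0 0 3.5;-0.15 0 0.5 0 0 0 3.5;-0.15 0 0.5 0 0 0 3.5;-0.15 0 0.5 0 0 0 3.5'
python3 -c "
from h import *
delta(579.5,-116.2,80.7,4.27)"
python3 -m creep '0 0 0 0 0 0 1;0 0 0 0 0 0 1;0 0 0 0 0 0 1;0 0 0 0 0 0 1' 40
python3 -c "
from h import *
delta(579.5,-116.2,80.7,4.27)"
```

```text
clock: 5.0
tool_pos: [0.579, -0.1148, 0.0776]
orientation: [-3.139, -0.12, -0.0]
wrist_force: [0.0, -0.0, -0.3]
width: 0.41
finger_force: 0.0
yaw 4.4 d [ 0.04  0.15 -0.31] r [-0.   -0.01  0.12] w 3.5 F [ 0.  -0.  -0.3] ff 0.0 t 5.0 tcp [ 579.  -114.8   77.6]
clock: 5.4
tool_pos: [0.5791, -0.1165, 0.0777]
orientation: [3.137, 0.12, 0.001]
wrist_force: [-0.6, -5.8, 0.2]
width: 0.203
finger_force: 38.9
yaw 4.4 d [ 0.05 -0.02 -0.3 ] r [ 0.14 -0.02  0.1 ] w 1.73 F [-0.6 -5.8  0.2] ff 38.9 t 5.4 tcp [ 579.1 -116.5   77.7]
```

```bash
python3 -m creep '0.45 0 -1 0 0 0 1;0.95 0 -2 0 0 0 1;1.6 0 -2.9 0 0 0 1;2.3 0 -3.7 0 0 0 1;3.1 0 -4.5 0 0 0 1' 60
python3 -m creep '0.85 0 -0.7 0 0 0 1;1.8 0 -1.25 0 0 0 1;2.75 0 -1.75 0 0 0 1;3.8 0 -2.15 0 0 0 1;4.8 0 -2.45 0 0 0 1'
python3 -m creep '1.1 0 -0.15 0 0 0 1;2.1 0 -0.25 0 0 0 1;2.2 0 -0.25 0 0 0 1;2.2 0 -0.25 0 0 0 1'
python3 -c "
from h import *
delta(579.5,-116.2,80.7,4.27)"
```

```text
clock: 5.9
tool_pos: [0.6081, -0.1143, 0.1205]
orientation: [3.137, 0.119, -0.007]
wrist_force: [1.1, -7.4, -8.1]
width: 0.197
finger_force: 58.6
clock: 6.4
tool_pos: [0.657, -0.109, 0.1449]
orientation: [-3.138, -0.118, 0.005]
wrist_force: [-0.5, 0.4, -0.3]
width: 0.116
finger_force: 0.0
clock: 6.8
tool_pos: [0.6796, -0.1069, 0.1494]
orientation: [-3.139, -0.121, 0.001]
wrist_force: [0.3, 0.7, 0.1]
width: 0.116
finger_force: 0.0
yaw 4.4 d [-10.05   0.16   6.88] r [-0.02  0.02  0.13] w 0.99 F [0.3 0.7 0.1] ff 0.0 t 6.8 tcp [ 679.6 -106.9  149.4]
```

The ball slipped out of the grip partway, so I'll find out where the lever stopped.

```bash
cat >> h.py <<'E'
def ball(p):
    from scipy.optimize import least_squares
    w=cloud(p);m=(colour(p,'red')>0)&(w[...,2]>.06)&(w[...,0]>.55)&(w[...,0]<.72)&(abs(w[...,1]+.11)<.04);q=w[m]
    if len(q)<20: return None
    c=least_squares(lambda c:np.linalg.norm(q-c,axis=1)-.01,q.mean(0)-[0,0,.005],loss='soft_l1',f_scale=.001).x
    b=np.arctan2(c[2]-.039,np.hypot(c[0]-.6825,c[1]+.1085)*np.sign(.6825-c[0]))-.35
    return (c*1000).round(1),'q',round(b,3),len(q)
E
python3 -c "
from h import *
for n in('side','scene','wrist'): print(n,ball(get_image(n)))"
```

```text
side (array([ 632.3, -112.8,  135.8]), 'q', np.float64(0.741), 28)
scene None
wrist (array([ 651.3, -109.4,  139.6]), 'q', np.float64(0.92), 452)
```

```bash
python3 -m creep '0 0 -4 0 0 0 1;-4 0 -4 0 0 0 0.5;-7 0 -4 0 0 0 0.5;-7 0 -2 0 0 0 0.5;-7 0 0.3 0 0 0 0.5'
python3 -m creep '0 0 0 0 0 0 0.5;1.5 0 0 0 0 0 0.5;3 0 0 0 0 0 0.5;4 0 -0.2 0 0 0 0.5;4.9 0 -0.3 0 0 0 0.5'
python3 -m creep '0.2 0 0 0 0 0 0.5;0.3 0 0 0 0 0 0.5'
python3 -c "
from h import *
delta(660,-108,149,4.27)
for n in('side','scene','wrist'): print(n,ball(get_image(n)))"
```

```text
clock: 7.45
tool_pos: [0.6096, -0.113, 0.1479]
orientation: [3.138, 0.119, 0.005]
wrist_force: [0.2, 0.3, 0.6]
width: 0.058
finger_force: 0.0
clock: 7.95
tool_pos: [0.6589, -0.1096, 0.1507]
orientation: [3.138, 0.12, -0.001]
wrist_force: [-13.8, -4.9, 5.2]
width: 0.061
finger_force: 9.1
clock: 8.15
tool_pos: [0.659, -0.1097, 0.1504]
orientation: [3.138, 0.12, -0.013]
wrist_force: [-13.6, -3.0, 9.7]
width: 0.054
finger_force: 7.3
yaw 4.4 d [ 0.12 -0.16  0.14] r [0.06 0.46 0.1 ] w 0.46 F [-13.6  -3.    9.7] ff 7.3 t 8.2 tcp [ 659.  -109.7  150.4]
side None
scene (array([ 678.7, -108.5,  148.7]), 'q', np.float64(1.186), 37)
wrist (array([ 679.2, -108.5,  147.7]), 'q', np.float64(1.19), 2301)
```

```bash
python3 -m creep '-2 0 -1 0 0 0 1;-5 -4 1 0 0 0 3;-7 -7.5 3 0 0 0 6;-7 -7.5 4.5 0 0 0 6.2;-7 -7.5 4.5 0 0 0 6.2'
python3 -c "
from h import *
delta(591.1,-34.1,47,4.27)
p=get_image('wrist');save(p,'w2');np.savez('w2.npz',**{k:p[k] for k in('img','z_map','intrinsics','xyz','attitude')})
print(*rects(p,'blue',(.003,.16)),ball(p),sep='\n')"
```

```text
clock: 8.8
tool_pos: [0.5841, -0.0375, 0.1021]
orientation: [-3.138, -0.123, 0.007]
wrist_force: [-0.1, -0.5, 0.9]
width: 0.729
finger_force: 0.0
yaw 4.5 d [ 0.75 -0.28  5.51] r [-0.11  0.24  0.2 ] w 6.23 F [-0.1 -0.5  0.9] ff 0.0 t 8.8 tcp [584.1 -37.5 102.1]
([698.6, -69.6], 19.0, [11.6, 20.2], 60.8, 142)
([656.6, -88.4], 74.2, [16.6, 68.1], 4.2, 6750)
([693.0, -123.5], 73.5, [1.8, 5.5], -68.5, 46)
([682.6, 82.0], 18.4, [10.6, 105.4], -85.7, 3856)
([691.6, 18.3], 18.3, [1.6, 22.1], -88.3, 82)
([693.4, -6.0], 18.5, [0.9, 21.2], 89.2, 43)
([655.6, -132.7], 74.2, [17.4, 58.5], 3.7, 5447)
([666.1, -75.1], 18.9, [5.9, 14.1], -0.5, 217)
([586.1, 39.5], 32.1, [45.9, 104.8], 4.0, 5835)
([591.1, -34.0], 32.2, [45.9, 105.3], 4.2, 6231)
None
```

View pics/w2.png

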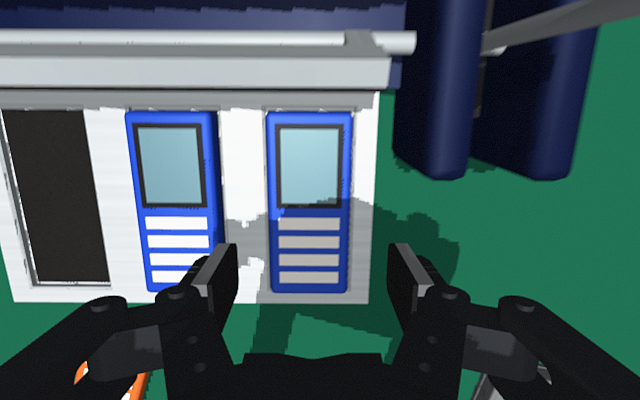

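The bar is clear. The right blue phone at (308,200) lies exactly where the bed fit put it, at (591.1,-34.0). Now a guarded descent.

```bash
python3 -m creep '0.7 -0.3 2.5 0 0 0.2 6.2;0.7 -0.3 4.5 0 0 0.2 6.2;0.7 -0.3 5.2 0 0 0.2 6.2;0.7 -0.3 5.5 0 0 0.2 6;0.7 -0.3 5.5 0 0 0.2 6'
python3 -m creep '0 0 0.1 0 0 0 5.6;0 0 0.2 0 0 0 5.6;0 0 0.2 0 0 0 5.6'
python3 -c "
from h import *
delta(591.1,-34.1,45,4.27)"
```

```text
clock: 9.35
tool_pos: [0.594, -0.0363, 0.0502]
orientation: [3.139, 0.113, 0.003]
wrist_force: [0.1, 0.0, 0.3]
width: 0.701
finger_force: 0.0
clock: 9.65
tool_pos: [0.5932, -0.0358, 0.0481]
orientation: [3.139, 0.114, 0.002]
wrist_force: [-1.2, -0.5, -0.5]
width: 0.657
finger_force: 0.0
yaw 4.2 d [-0.2  -0.18  0.31] r [ 0.02 -0.06 -0.1 ] w 5.61 F [-1.2 -0.5 -0.5] ff 0.0 t 9.7 tcp [593.2 -35.8  48.1]
```

```bash
python3 -c "
from h import *
for i in range(4): 
  get_image('wrist'); delta(591.1,-34.1,45,4.27)"
```

```text
yaw 4.2 d [-0.19 -0.18  0.3 ] r [ 0.01 -0.05 -0.1 ] w 5.61 F [ 0.1 -0.5  0.4] ff 0.0 t 9.7 tcp [593.1 -35.7  48. ]
yaw 4.2 d [-0.18 -0.17  0.29] r [ 0.01 -0.04 -0.1 ] w 5.58 F [0.3 0.3 0.1] ff 0.0 t 9.8 tcp [593.  -35.7  47.9]
yaw 4.2 d [-0.17 -0.17  0.27] r [ 0.   -0.03 -0.09] w 5.58 F [ 0.3 -0.2  0.4] ff 0.0 t 9.8 tcp [592.9 -35.7  47.7]
yaw 4.2 d [-0.17 -0.17  0.27] r [ 0.   -0.02 -0.09] w 5.6 F [ 0.  -0.2 -0.4] ff 0.0 t 9.8 tcp [592.9 -35.6  47.7]
```

```bash
python3 -m creep '-0.15 -0.15 0.1 0 0 0 5.6;-0.15 -0.15 0.2 0 0 0 5.6;-0.15 -0.15 0.2 0 0 0 5.6'
python3 -c "
from h import *
delta(591.1,-34.1,45,4.27)"
python3 -m creep '0 0 0 0 0 0 4;0 0 0 0 0 0 4;0 0 0 0 0 0 4;0 0 0 0 0 0 4' 50
python3 -c "
from h import *
delta(591.1,-34.1,45,4.27)"
```

```text
clock: 10.15
tool_pos: [0.5909, -0.0341, 0.0452]
orientation: [-3.139, -0.115, 0.001]
wrist_force: [0.4, 0.9, 0.0]
width: 0.656
finger_force: 0.0
yaw 4.2 d [ 0.02 -0.    0.02] r [-0.01  0.03 -0.09] w 5.6 F [0.4 0.9 0. ] ff 0.0 t 10.2 tcp [590.9 -34.1  45.2]
clock: 10.55
tool_pos: [0.5916, -0.0344, 0.0457]
orientation: [3.139, 0.114, 0.001]
wrist_force: [-0.0, -0.6, 1.5]
width: 0.52
finger_force: 51.2
yaw 4.2 d [-0.04 -0.03  0.07] r [ 0.01 -0.04 -0.1 ] w 4.44 F [-0.  -0.6  1.5] ff 51.2 t 10.6 tcp [591.6 -34.4  45.7]
```

```bash
python3 -m creep '0 0 -1 0 0 0 4;0 0 -3 0 0 0 4;0 0 -6 0 0 0 4;0 0 -6 0 0 0 4'
python3 -c "
from h import *
delta(388,-297.5,75,-8.8)"
```

```text
clock: 10.95
tool_pos: [0.5946, -0.0349, 0.1103]
orientation: [3.137, 0.114, 0.014]
wrist_force: [1.0, -0.7, -0.7]
width: 0.521
finger_force: 51.1
yaw 4.2 d [-22.55  24.68   3.39] r [ 0.08 -0.52 12.98] w 4.45 F [ 1.  -0.7 -0.7] ff 51.1 t 10.9 tcp [594.6 -34.9 110.3]
```

```bash
python3 -m creep '-3 3.3 0 0 0 3 4;-6 6.6 0 0 0 6 4;-9 10 0 0 0 9 4;-12 13.5 0 0 0 12 4;-15 16.5 0 0 0 13 4'
python3 -c "
from h import *
delta(388,-297.5,75,-8.8)"
```

```text
clock: 11.45
tool_pos: [0.452, -0.2109, 0.1049]
orientation: [-3.132, 0.244, 0.001]
wrist_force: [0.7, -0.1, -0.0]
width: 0.513
finger_force: 51.2
yaw -8.9 d [-4.98  9.54  3.  ] r [ 0.    0.03 -0.1 ] w 4.38 F [ 0.7 -0.1 -0. ] ff 51.2 t 11.4 tcp [ 452.  -210.9  104.9]
```

```bash
python3 -m creep '-2 4 1 0 0 0 4;-4 8 2 0 0 0 4;-5 9.5 3 0 0 0 4;-5 9.5 3 0 0 0 4;-5 9.5 3 0 0 0 4'
python3 -c "
from h import *
p=get_image('wrist');print(*rects(p,'blue',(.02,.16),((.3,.5),(-.4,-.1))));delta(388,-297.5,34,-8.8)"
```

```text
clock: 11.95
tool_pos: [0.3891, -0.2954, 0.0749]
orientation: [-3.131, 0.244, 0.001]
wrist_force: [0.3, 0.2, -0.6]
width: 0.521
finger_force: 51.2
([394.2, -295.4], 61.4, [46.2, 95.3], -8.8, 9640)
yaw -8.8 d [-0.15  0.24  4.13] r [-0.04  0.01 -0.02] w 4.43 F [-0.5  0.4 -0.1] ff 51.2 t 12.0 tcp [ 389.8 -295.3   75.3]
```

```bash
python3 -m creep '-0.15 0.2 2 0 0 0 4;-0.15 0.2 3.5 0 0 0 4;-0.15 0.2 4.1 0 0 0 4;-0.15 0.2 4.15 0 0 0 4;-0.15 0.2 4.15 0 0 0 4'
python3 -c "
from h import *
delta(388,-297.5,33,-8.8)"
python3 -m creep '0 0 0 0 0 0 5.2;0 0 0 0 0 0 5.4;0 0 -2 0 0 0 5.4;0 0 -5 0 0 0 6;0 0 -8 0 0 0 6'
python3 -c "
from h import *
p=get_image('wrist');print(*rects(p,'blue',(.003,.16),((.3,.5),(-.4,-.1))));delta(586.1,39.5,100,4.27)"
```

```text
clock: 12.5
tool_pos: [0.3886, -0.2975, 0.0345]
orientation: [3.132, -0.24, 0.001]
wrist_force: [-0.6, -0.8, -1.4]
width: 0.518
finger_force: 51.2
yaw -8.8 d [-0.06  0.01  0.15] r [ 0.03 -0.04  0.04] w 4.42 F [-0.6 -0.8 -1.4] ff 51.2 t 12.5 tcp [ 388.6 -297.5   34.5]
clock: 13.0
tool_pos: [0.3876, -0.2976, 0.115]
orientation: [-3.132, 0.242, 0.001]
wrist_force: [-0.9, -0.5, 0.6]
width: 0.701
finger_force: 0.0
([388.7, -297.2], 19.2, [46.2, 104.8], -8.8, 4550)
yaw -8.8 d [ 14.09 -36.62   1.93] r [  0.41  -0.41 -13.09] w 6.01 F [ 1.6 -1.9  3. ] ff 0.0 t 13.1 tcp [ 390.6 -300.6  120.5]
```

```bash
python3 -m creep '1.7 -4.5 0 0 0 -3 6;3.4 -9 0 0 0 -6 6;5.1 -13.5 0 0 0 -9 6;7 -18 0 0 0 -12 6;8.5 -22.5 0 0 0 -13.1 6'
python3 -c "
from h import *
delta(586.1,39.5,100,4.27)"
```

```text
clock: 13.55
tool_pos: [0.5079, -0.087, 0.1149]
orientation: [3.138, 0.118, 0.004]
wrist_force: [0.7, 0.4, -0.3]
width: 0.702
finger_force: 0.0
yaw 4.3 d [  8.75 -12.03   1.49] r [ 0.06 -0.14  0.05] w 6.0 F [ 0.7  0.4 -0.3] ff 0.0 t 13.6 tcp [507.9 -87.  114.9]
```

```bash
python3 -m creep '2.5 -4 0.5 0 0 0 6;5.5 -8 1 0 0 0 6;8.7 -12 1.5 0 0 0 6;8.7 -12 1.5 0 0 0 6'
python3 -c "
from h import *
p=get_image('wrist');print(*rects(p,'blue',(.025,.04)),sep='\n');delta(586.1,39.5,45.2,4.27)"
```

```text
clock: 13.95
tool_pos: [0.5869, 0.0425, 0.0991]
orientation: [-3.138, -0.126, -0.005]
wrist_force: [0.2, -0.8, 0.2]
width: 0.708
finger_force: 0.0
([585.5, 39.5], 32.3, [45.5, 105.3], 4.3, 6062)
yaw 4.5 d [0.04 0.1  5.38] r [-0.   -0.07  0.27] w 6.01 F [-0.5 -0.7 -0.4] ff 0.0 t 14.0 tcp [585.5  40.4  99. ]
```

```bash
python3 -m creep '0.05 0.05 2.5 0 0 0.2 6;0.05 0.05 4.5 0 0 0.2 5.8;0.05 0.05 5.3 0 0 0.2 5.6;0.05 0.05 5.35 0 0 0.2 5.6;0.05 0.05 5.35 0 0 0.2 5.6'
python3 -c "
from h import *
delta(586.1,39.5,45.2,4.27)"
python3 -m creep '0 0 0 0 0 0 4;0 0 0 0 0 0 4;0 0 0 0 0 0 4;0 0 0 0 0 0 4' 50
python3 -c "
from h import *
delta(586.1,39.5,45.2,4.27)"
python3 -m creep '0 0 -1 0 0 0 4;0 0 -3 0 0 0 4;0 0 -6 0 0 0 4;0 0 -6 0 0 0 4'
python3 -c "
from h import *
delta(401,-214.5,75,-8.8)"
```

```text
clock: 14.5
tool_pos: [0.5851, 0.0365, 0.0462]
orientation: [3.139, 0.11, 0.002]
wrist_force: [0.4, 0.6, 0.6]
width: 0.659
finger_force: 0.0
yaw 4.0 d [ 0.12 -0.3   0.1 ] r [ 0.01 -0.06 -0.26] w 5.63 F [0.4 0.6 0.6] ff 0.0 t 14.5 tcp [585.1  36.5  46.2]
clock: 14.9
tool_pos: [0.5859, 0.0378, 0.0475]
orientation: [-3.139, -0.111, -0.004]
wrist_force: [-0.9, 2.3, 5.4]
width: 0.516
finger_force: 51.4
yaw 4.1 d [ 0.03 -0.16  0.23] r [-0.04 -0.16 -0.2 ] w 4.41 F [-0.9  2.3  5.4] ff 51.4 t 14.9 tcp [585.9  37.8  47.5]
clock: 15.3
tool_pos: [0.5887, 0.0365, 0.1108]
orientation: [3.137, 0.112, 0.016]
wrist_force: [1.9, -0.3, -0.9]
width: 0.515
finger_force: 51.3
yaw 4.1 d [-20.55  23.69   3.42] r [ 0.07 -0.61 12.88] w 4.4 F [ 1.9 -0.3 -0.9] ff 51.3 t 15.3 tcp [588.7  36.5 110.8]
```

```bash
python3 -m creep '-3 3.3 0 0 0 3 4;-6 6.6 0 0 0 6 4;-9 10 0 0 0 9 4;-12 13.5 0 0 0 12 4;-15 17 0 0 0 12.9 4'
python3 -m creep '-1.5 2 0 0 0 0 4;-3 4 0 0 0 0 4;-4 5.5 1 0 0 0 4;-4 5.5 1.5 0 0 0 4'
python3 -c "
from h import *
p=get_image('wrist');print(*rects(p,'blue',(.003,.16),((.3,.5),(-.4,-.1))),sep='\n');delta(401,-214.5,75,-8.8)"
```

```text
clock: 15.8
tool_pos: [0.4456, -0.1442, 0.1051]
orientation: [3.131, -0.242, -0.0]
wrist_force: [-1.1, -0.5, -0.2]
width: 0.519
finger_force: 51.3
clock: 16.2
tool_pos: [0.3974, -0.1923, 0.0897]
orientation: [3.132, -0.247, -0.002]
wrist_force: [-0.1, 1.0, -0.8]
width: 0.51
finger_force: 51.3
([388.9, -296.0], 19.2, [45.4, 104.9], -8.9, 7470)
([401.9, -192.2], 74.4, [46.1, 96.7], -8.8, 9468)
yaw -9.0 d [0.69 2.25 1.4 ] r [-0.05  0.13 -0.17] w 4.41 F [-0.1  0.4 -1.6] ff 51.3 t 16.2 tcp [ 397.7 -191.2   89. ]
```

```bash
python3 -m creep '0.3 1.1 1 0 0 0 4;0.6 2.2 2 0 0 0 4;0.6 2.25 4 0 0 0 4;0.6 2.25 5.3 0 0 0 4;0.6 2.25 5.5 0 0 0 4'
python3 -c "
from h import *
delta(401,-214.5,34,-8.8)"
python3 -m creep '0 0 0 0 0 0 5.2;0 0 0 0 0 0 5.4;0 0 -2 0 0 0 5.4;0 0 -5 0 0 0 6;0 0 -9 0 0 0 6'
python3 -c "
from h import *
p=get_image('wrist');print(*rects(p,'blue',(.003,.16),((.3,.5),(-.4,-.1))),sep='\n')
for n in('side','scene'):
  p=get_image(n);print(*rects(p,'orange'),sep='\n')
delta(424,102.5,130,-15)"
```

```text
clock: 16.75
tool_pos: [0.4015, -0.2133, 0.0344]
orientation: [-3.131, 0.24, 0.004]
wrist_force: [-3.1, 1.8, 5.2]
width: 0.516
finger_force: 52.1
yaw -8.8 d [-0.03  0.13  0.04] r [-0.08  0.14  0.03] w 4.4 F [-3.1  1.8  5.2] ff 52.1 t 16.8 tcp [ 401.5 -213.3   34.4]
clock: 17.25
tool_pos: [0.4008, -0.2133, 0.1257]
orientation: [-3.131, 0.241, 0.004]
wrist_force: [0.4, 0.0, 0.3]
width: 0.7
finger_force: 0.0
([401.5, -212.8], 19.2, [46.2, 105.1], -8.6, 4092)
([396.6, -298.2], 19.3, [45.8, 88.6], -8.8, 3816)
([345.8, -310.6], 19.2, [4.1, 5.0], -11.4, 43)
([337.2, -300.7], 18.7, [3.0, 21.8], 80.1, 198)
([422.1, 103.2], 15.4, [47.8, 105.3], -14.2, 378)
([505.3, 375.6], 15.5, [46.6, 105.8], -0.9, 790)
([508.1, 373.9], 16.3, [46.2, 111.1], -0.9, 158)
([429.4, 100.3], 15.8, [47.0, 109.1], -14.8, 151)
yaw -8.8 d [ -2.94 -31.79  -0.24] r [ 0.24 -0.48  6.2 ] w 6.03 F [ 0.1 -0.5 -0.3] ff 0.0 t 17.4 tcp [ 404.4 -216.2  129.4]
```

```bash
python3 -m creep '-0.5 -4.5 0 0 0 3 6;-1 -9 0 0 0 6.2 6;-1.5 -13.5 0 0 0 6.2 6;-2 -18 0 0 0 6.2 6;-2.5 -22.5 0 0 0 6.2 6'
python3 -m creep '0 -4 0 0 0 0 6;0 -8 0 0 0 0 6;0 -8 0 0 0 0 6'
python3 -c "
from h import *
p=get_image('wrist');print(*rects(p,'orange'),sep='\n');delta(424,102.5,80,-15)"
```

```text
clock: 17.9
tool_pos: [0.4105, 0.0137, 0.1248]
orientation: [-3.114, 0.412, 0.001]
wrist_force: [-0.1, 0.3, 0.1]
width: 0.704
finger_force: 0.0
clock: 18.2
tool_pos: [0.4323, 0.093, 0.125]
orientation: [-3.114, 0.401, 0.0]
wrist_force: [0.4, 0.1, -0.8]
width: 0.7
finger_force: 0.0
([424.1, 102.4], 15.2, [45.8, 105.0], -14.9, 4491)
yaw -14.7 d [-1.03 -0.91  4.48] r [0.02 0.07 0.26] w 5.98 F [ 0.1 -0.2 -0. ] ff 0.0 t 18.2 tcp [431.7  91.1 124.8]
```

```bash
python3 -m creep '-1 -0.9 3 0 0 0.2 6;-1 -0.9 6 0 0 0.2 6;-1 -0.9 8.5 0 0 0.2 5.8;-1 -0.9 9.6 0 0 0.2 5.6;-1 -0.9 9.6 0 0 0.2 5.6'
python3 -c "
from h import *
delta(424.1,102.4,28.5,-14.9)"
```

```text
clock: 18.75
tool_pos: [0.4228, 0.0995, 0.0278]
orientation: [3.113, -0.418, -0.008]
wrist_force: [-0.9, -0.2, -0.2]
width: 0.66
finger_force: 0.0
yaw -15.3 d [ 0.04 -0.32 -0.08] r [ 0.1   0.27 -0.4 ] w 5.63 F [-0.9 -0.2 -0.2] ff 0.0 t 18.8 tcp [422.8  99.5  27.8]
```

```bash
python3 -m creep '0 -0.2 -0.1 0 0 -0.4 5.6;0 -0.2 -0.1 0 0 -0.4 5.6;0 -0.2 -0.1 0 0 -0.4 4;0 -0.2 -0.1 0 0 -0.4 4;0 -0.2 -0.1 0 0 -0.4 4' 60
python3 -m creep '0 0 0 0 0 0 4;0 0 0 0 0 0 4'
python3 -c "
from h import *
delta(424.1,102.4,28.5,-14.9)"
python3 -m creep '0 0 -1 0 0 0 4;0 0 -4 0 0 0 4;0 0 -7 0 0 0 4;0 0 -7 0 0 0 4'
python3 -c "
from h import *
p=get_image('wrist');print(*rects(p,'orange',(.02,.13)),sep='\n');delta(580.1,113.4,85,4.27)"
```

```text
clock: 19.25
tool_pos: [0.427, 0.1023, 0.0324]
orientation: [-3.115, 0.405, -0.005]
wrist_force: [-1.5, -1.1, 8.9]
width: 0.503
finger_force: 59.7
clock: 19.45
tool_pos: [0.427, 0.1023, 0.0324]
orientation: [-3.115, 0.405, -0.005]
wrist_force: [-1.9, -0.5, 7.3]
width: 0.507
finger_force: 59.7
yaw -14.8 d [-0.28  0.07  0.39] r [-0.04 -0.18  0.1 ] w 4.33 F [-1.9 -0.5  7.3] ff 59.7 t 19.4 tcp [427.  102.3  32.4]
clock: 19.85
tool_pos: [0.4295, 0.1026, 0.1053]
orientation: [-3.114, 0.405, -0.017]
wrist_force: [0.8, -0.1, -1.5]
width: 0.5
finger_force: 61.1
([432.3, 102.9], 88.1, [46.0, 94.2], -14.7, 10168)
yaw -14.8 d [14.43 -4.94  1.93] r [ -0.05  -0.4  -19.08] w 4.25 F [ 0.7  0.2 -0.9] ff 61.1 t 19.9 tcp [427.9 102.5 103.3]
```

```bash
cat >> h.py <<'E'
def held(p,pc,kind="orange",zr=(.03,.13),yaw=4.27):
    """offset (mm, along press x,y) of held/placed phone from pocket pc, by its far end"""
    o=[r for r in rects(p,kind,zr,amin=1500)]
    for c,z,s,a,n in o:
        e=np.array(c)+np.array([np.cos(np.radians(a)),np.sin(np.radians(a))])*(s[1]/2-52.6)
        d=e-pc; t=np.radians(yaw);print("  phone",e.round(1),"z",z,"yaw",a,"size",s,"off x,y",round(d@[np.cos(t),np.sin(t)],1),round(d@[-np.sin(t),np.cos(t)],1))
P0,P1,P2=np.array([580.1,113.4]),np.array([585.6,39.6]),np.array([591.1,-34.1])
E
python3 -m creep '3.5 -1.2 0 0 0 -5 4;7 -2.4 0 0 0 -10 4;10.5 -3.6 0 0 0 -15 4;14.5 -4.9 1 0 0 -19 4;14.6 -4.9 1.9 0 0 -19 4'
python3 -m creep '0 0 0 0 0 0 4;0 0 0 0 0 0 4;0 0 0 0 0 0 4'
python3 -c "
from h import *
p=get_image('wrist');save(p,'w3');held(p,P0);delta(580.1,113.4,60,4.27)"
```

```text
clock: 20.4
tool_pos: [0.5838, 0.1122, 0.0805]
orientation: [3.139, 0.115, 0.007]
wrist_force: [-1.0, -0.7, 1.3]
width: 0.503
finger_force: 61.1
clock: 20.7
tool_pos: [0.5776, 0.1124, 0.0812]
orientation: [-3.139, -0.114, 0.003]
wrist_force: [-0.2, 0.9, -1.0]
width: 0.497
finger_force: 61.1
  phone [574.7 113. ] z 63.8 yaw 4.4 size [45.7, 95.2] off x,y -5.4 0.0
yaw 4.2 d [ 0.22 -0.08  2.17] r [-0.    0.03 -0.09] w 4.27 F [ 0.4  0.3 -1.3] ff 61.1 t 20.8 tcp [578.  112.4  81.7]
```

View pics/w3.png

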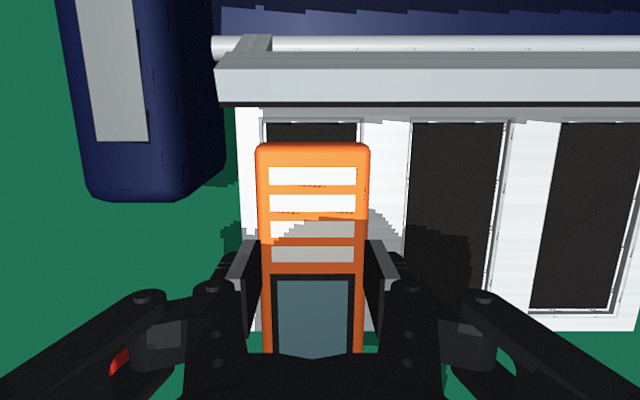

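```bash
python3 -m creep '0.5 0 0.5 0 0 0 4;0.5 0 1.2 0 0 0 4;0.5 0 2 0 0 0 4;0.5 0 2.2 0 0 0 4;0.5 0 2.2 0 0 0 4'
python3 -m creep '0 0 0 0 0 0 4;0 0 0 0 0 0 4;0 0 0 0 0 0 4'
python3 -c "
from h import *
p=get_image('wrist');held(p,P0);delta(583.1,113.6,50,4.27)"
```

```text
clock: 21.25
tool_pos: [0.5832, 0.1127, 0.0584]
orientation: [-3.14, -0.114, 0.003]
wrist_force: [-0.8, 0.1, -0.9]
width: 0.502
finger_force: 61.1
clock: 21.55
tool_pos: [0.5844, 0.1127, 0.0598]
orientation: [-3.139, -0.114, -0.001]
wrist_force: [0.3, 0.0, -0.2]
width: 0.498
finger_force: 61.1
  phone [581.6 113.4] z 42.4 yaw 4.3 size [45.6, 95.2] off x,y 1.5 -0.1
yaw 4.2 d [-0.12 -0.1   0.98] r [ 0.   -0.04 -0.1 ] w 4.28 F [-0.3  0.  -0.8] ff 61.1 t 21.6 tcp [584.4 112.7  59.8]
```

```bash
python3 -m creep '-0.12 0 0.2 0 0 0 4;-0.12 0 0.4 0 0 0 4;-0.12 0 0.7 0 0 0 4;-0.12 0 1 0 0 0 4;-0.12 0 1.1 0 0 0 4'
python3 -m creep '0 0 0 0 0 0 4;0 0 0 0 0 0 4'
python3 -c "
from h import *
p=get_image('wrist');held(p,P0,zr=(.02,.1));delta(583.1,113.6,49,4.27)"
```

```text
clock: 22.1
tool_pos: [0.5829, 0.1126, 0.0495]
orientation: [3.139, 0.115, -0.001]
wrist_force: [-5.4, -1.0, 11.7]
width: 0.504
finger_force: 63.2
clock: 22.3
tool_pos: [0.5828, 0.1126, 0.0495]
orientation: [3.139, 0.114, -0.001]
wrist_force: [-4.2, -0.9, 7.1]
width: 0.5
finger_force: 62.5
  phone [580.1 113.3] z 32.3 yaw 4.3 size [45.7, 95.1] off x,y -0.0 -0.1
yaw 4.2 d [ 0.03 -0.1   0.05] r [ 0.    0.03 -0.09] w 4.28 F [-3.9 -0.1  7.3] ff 62.5 t 22.4 tcp [582.9 112.6  49.5]
```

Its top reads 32.3 mm, so the phone is seated. I'll release it, rise and check.

```bash
python3 -m creep '0 0 0 0 0 0 5;0 0 0 0 0 0 5.4;0 0 -2 0 0 0 5.4;0 0 -5 0 0 0 6;0 0 -8 0 0 0 6'
python3 -c "
from h import *
p=get_image('wrist');held(p,P0,zr=(.02,.1))
for n in('side','scene'):
  p=get_image(n);print(*rects(p,'orange'),ball(p),sep='\n')
delta(505.5,375,130,-1)"
```

```text
clock: 22.85
tool_pos: [0.5822, 0.1125, 0.1283]
orientation: [3.139, 0.114, -0.003]
wrist_force: [-0.1, -0.4, 0.2]
width: 0.701
finger_force: 0.0
  phone [580. 113.] z 32.2 yaw 4.2 size [46.1, 105.4] off x,y -0.1 -0.4
([577.4, 112.7], 32.1, [48.3, 104.4], 3.7, 348)
([505.4, 375.7], 15.4, [47.1, 105.4], -0.9, 799)
None
([507.9, 372.8], 15.8, [50.6, 110.1], -1.5, 159)
([550.8, 91.7], 32.8, [15.2, 51.3], -3.8, 49)
([628.1, 114.3], 32.8, [16.6, 46.1], 82.1, 69)
(array([ 679. , -108.7,  148.4]), 'q', np.float64(1.189), 33)
yaw 4.2 d [ -6.03 -26.74   0.07] r [-0.01 -0.35  5.17] w 6.03 F [-0.6 -0.6 -0.3] ff 0.0 t 23.0 tcp [585.1 112.7 131.1]
```

```bash
python3 -m creep '-1.2 -5 0 0 0 3 6;-2.4 -10 0 0 0 5.2 6;-3.6 -15 0 0 0 5.2 6;-4.8 -20 0 0 0 5.2 6;-5.5 -24 0 0 0 5.2 6'
python3 -m creep '-0.3 -2 0 0 0 0 6;-0.3 -2.5 0 0 0 0 6;-0.3 -2.5 0 0 0 0 6;-0.3 -2.5 0 0 0 0 6'
python3 -c "
from h import *
p=get_image('wrist');print(*rects(p,'orange'),sep='\n');delta(505.5,375,29,-1)"
```

```text
clock: 23.5
tool_pos: [0.5084, 0.3493, 0.1265]
orientation: [3.14, -0.028, -0.005]
wrist_force: [1.1, -0.2, -0.0]
width: 0.702
finger_force: 0.0
clock: 23.9
tool_pos: [0.508, 0.3715, 0.1274]
orientation: [3.14, -0.03, -0.002]
wrist_force: [-0.7, 0.0, 1.0]
width: 0.7
finger_force: 0.0
([507.2, 376.1], 15.2, [46.1, 105.5], -0.8, 4347)
yaw -1.1 d [-0.28 -0.37  9.87] r [ 0.07  0.06 -0.13] w 6.02 F [-0.  -0.7  0.4] ff 0.0 t 23.9 tcp [508.3 371.3 127.7]
```

```bash
python3 -m creep '-0.1 -0.45 3 0 0 -0.3 6;-0.1 -0.45 6 0 0 -0.3 6;-0.1 -0.45 8.5 0 0 -0.3 5.8;-0.1 -0.45 9.6 0 0 -0.3 5.6;-0.1 -0.45 9.6 0 0 -0.3 5.6'
python3 -m creep '0 0 0 0 0 0 5.6;0 0 0 0 0 0 5.6'
python3 -c "
from h import *
delta(507.2,376.1,31,-0.8)"
```

```text
clock: 24.45
tool_pos: [0.5061, 0.3755, 0.0304]
orientation: [3.139, -0.023, -0.006]
wrist_force: [-0.4, -1.1, 0.1]
width: 0.656
finger_force: 0.0
clock: 24.65
tool_pos: [0.5087, 0.378, 0.0344]
orientation: [-3.14, 0.021, -0.005]
wrist_force: [0.0, 0.7, 0.5]
width: 0.651
finger_force: 0.0
yaw -0.8 d [-0.15  0.19  0.34] r [-0.1  -0.18  0.05] w 5.56 F [0.  0.7 0.5] ff 0.0 t 24.6 tcp [508.7 378.   34.4]
```

```bash
python3 -m creep '-0.15 0.1 0.2 0 0 0 5.6;-0.15 0.1 0.4 0 0 0 5.6;-0.15 0.1 0.4 0 0 0 5.6;-0.15 0.1 0.4 0 0 0 4;-0.15 0.1 0.4 0 0 0 4' 60
python3 -m creep '0 0 0 0 0 0 4;0 0 0 0 0 0 4;0 0 0 0 0 0 4'
python3 -c "
from h import *
delta(507.2,376.1,30,-0.8)"
python3 -m creep '0 0 -1 0 0 0 4;0 0 -4 0 0 0 4;0 0 -8 0 0 0 4;0 0 -9 0 0 0 4;0 0 -9 0 0 0 4'
python3 -c "
from h import *
p=get_image('wrist');print(*rects(p,'orange',(.02,.16)),sep='\n');delta(588.6,39.8,105,4.27)"
```

```text
clock: 25.15
tool_pos: [0.506, 0.3769, 0.0291]
orientation: [-3.141, 0.02, -0.002]
wrist_force: [-0.0, -0.1, 3.2]
width: 0.517
finger_force: 61.4
clock: 25.45
tool_pos: [0.506, 0.3769, 0.029]
orientation: [-3.141, 0.02, -0.001]
wrist_force: [-0.3, 1.0, 4.3]
width: 0.513
finger_force: 61.6
yaw -0.7 d [ 0.12  0.08 -0.1 ] r [-0.03 -0.05  0.08] w 4.38 F [-0.3  1.   4.3] ff 61.6 t 25.4 tcp [506.  376.9  29. ]
clock: 25.95
tool_pos: [0.5071, 0.3774, 0.1211]
orientation: [-3.139, 0.02, -0.007]
wrist_force: [-0.2, -0.3, -1.1]
width: 0.514
finger_force: 61.3
([513.1, 378.2], 107.3, [46.0, 96.9], -0.9, 9825)
yaw -0.7 d [ 8.72 33.57  1.38] r [-0.02 -0.04 -5.  ] w 4.42 F [-0.2 -1.4 -0.2] ff 61.3 t 26.0 tcp [505.7 376.6 118.8]
```

```bash
python3 -m creep '0.8 5 0 0 0 -2 4;1.6 10 0 0 0 -4 4;2.4 15 0 0 0 -5 4;3.5 20 0 0 0 -5 4;4.5 24 0 0 0 -5 4'
python3 -c "
from h import *
delta(584.4,39.5,85,4.27)"
```

```text
clock: 26.5
tool_pos: [0.5453, 0.1336, 0.1156]
orientation: [3.139, 0.117, -0.009]
wrist_force: [0.5, 0.2, 0.1]
width: 0.516
finger_force: 61.4
yaw 4.3 d [3.22 9.67 3.05] r [ 0.02  0.32 -0.02] w 4.4 F [0.5 0.2 0.1] ff 61.4 t 26.5 tcp [545.3 133.6 115.6]
```

```bash
python3 -m creep '1.5 4.5 0 0 0 0 4;3 9 0.5 0 0 0 4;3.3 9.6 2 0 0 0 4;3.3 9.6 3.2 0 0 0 4;3.3 9.6 3.2 0 0 0 4'
python3 -m creep '0 0 0 0 0 0 4;0 0 0 0 0 0 4'
python3 -c "
from h import *
p=get_image('wrist');held(p,P1,zr=(.04,.13));delta(584.4,39.5,60,4.27)"
```

```text
clock: 27.0
tool_pos: [0.5835, 0.0437, 0.0818]
orientation: [-3.138, -0.117, 0.015]
wrist_force: [-0.0, -0.0, -0.7]
width: 0.513
finger_force: 61.4
clock: 27.2
tool_pos: [0.5872, 0.0443, 0.0864]
orientation: [-3.139, -0.121, 0.001]
wrist_force: [-0.4, 0.2, -1.8]
width: 0.512
finger_force: 61.4
  phone [588.9  45.2] z 72.5 yaw 4.4 size [46.0, 96.0] off x,y 3.7 5.4
yaw 4.4 d [-0.35  0.44  2.68] r [-0.   -0.03  0.12] w 4.38 F [ 0.1  0.7 -0.5] ff 61.4 t 27.2 tcp [587.6  44.1  86.8]
```

```bash
python3 -m creep '-0.35 0.5 0.5 0 0 0.1 4;-0.35 0.5 1.5 0 0 0.1 4;-0.35 0.5 2.5 0 0 0.1 4;-0.35 0.5 2.9 0 0 0.1 4;-0.35 0.5 2.9 0 0 0.1 4'
python3 -m creep '0 0 0 0 0 0 4;0 0 0 0 0 0 4;0 0 0 0 0 0 4;0 0 0 0 0 0 4'
python3 -c "
from h import *
p=get_image('wrist');held(p,P1,zr=(.037,.13));delta(584.4,39.5,50,4.27)"
```

```text
clock: 27.75
tool_pos: [0.5834, 0.0375, 0.0559]
orientation: [-3.139, -0.114, 0.005]
wrist_force: [-0.3, 0.9, -0.6]
width: 0.515
finger_force: 61.4
clock: 28.15
tool_pos: [0.5848, 0.0375, 0.0578]
orientation: [3.139, 0.114, 0.001]
wrist_force: [0.8, -0.3, -1.0]
width: 0.514
finger_force: 61.4
  phone [586.5  38.4] z 44.0 yaw 4.1 size [46.0, 96.4] off x,y 0.8 -1.3
yaw 4.2 d [-0.02 -0.2   0.78] r [ 0.   -0.04 -0.1 ] w 4.35 F [ 0.3  0.3 -1.1] ff 61.4 t 28.2 tcp [584.8  37.5  57.8]
```

```bash
python3 -m creep '-0.07 -0.13 0 0 0 -0.1 4;-0.07 -0.13 0.2 0 0 -0.1 4;-0.07 -0.13 0.4 0 0 -0.1 4;-0.07 -0.13 0.5 0 0 -0.1 4;-0.07 -0.13 0.5 0 0 -0.1 4'
python3 -c "
from h import *
p=get_image('wrist');held(p,P1,zr=(.034,.13))"
python3 -m creep '0 0 0.2 0 0 0 4;0 0 0.4 0 0 0 4;0 0 0.6 0 0 0 4;0 0 0.8 0 0 0 4;0 0 0.8 0 0 0 4'
python3 -c "
from h import *
p=get_image('wrist');held(p,P1,zr=(.02,.1));delta(584.4,39.5,46,4.27)"
```

```text
clock: 28.7
tool_pos: [0.5835, 0.0388, 0.0521]
orientation: [-3.139, -0.117, 0.001]
wrist_force: [-0.8, 0.4, -0.6]
width: 0.513
finger_force: 61.4
  phone [585.2  39.7] z 38.2 yaw 4.4 size [46.0, 96.6] off x,y -0.4 0.1
clock: 29.25
tool_pos: [0.5837, 0.0387, 0.046]
orientation: [3.139, 0.117, -0.001]
wrist_force: [-3.3, 0.8, 9.3]
width: 0.514
finger_force: 62.5
  phone [580.2 112.8] z 32.2 yaw 4.3 size [46.9, 79.0] off x,y 0.1 73.4
  phone [585.5  39.7] z 32.2 yaw 4.4 size [46.0, 96.3] off x,y -0.1 0.1
yaw 4.3 d [ 0.08 -0.07 -0.  ] r [0.01 0.04 0.01] w 4.38 F [-4.1  0.6  9.8] ff 62.5 t 29.3 tcp [583.7  38.7  46. ]
```

```bash
python3 -m creep '0 0 0 0 0 0 5;0 0 0 0 0 0 5.4;0 0 -2 0 0 0 5.4;0 0 -6 0 0 0 6;0 0 -10 0 0 0 6'
python3 -m creep '-2 0 -5 0 0 0 6;-4 0 -8 0 0 0 5;-4 0 -8 0 0 0 4;-4 0 -8 0 0 0 4'
python3 -c "
from h import *
p=get_image('wrist');save(p,'w4');held(p,P1,zr=(.003,.1));print(ball(p))
p=get_image('side');save(p,'side4');print(*rects(p,'orange'),*rects(p,'blue',(.01,.04),((.3,.5),(-.4,-.1))),sep='\n')
p=get_image('scene');print(ball(p))
delta(679,-108.6,195,4.27)"
```

```text
clock: 29.8
tool_pos: [0.5826, 0.0388, 0.144]
orientation: [-3.139, -0.117, 0.005]
wrist_force: [0.9, -0.6, -0.6]
width: 0.701
finger_force: 0.0
clock: 30.2
tool_pos: [0.5442, 0.0357, 0.2253]
orientation: [3.139, 0.117, 0.004]
wrist_force: [-0.3, 1.4, -0.5]
width: 0.465
finger_force: 0.0
  phone [579.3 112.9] z 32.3 yaw 3.9 size [46.5, 104.3] off x,y -0.9 73.5
  phone [584.7  39.5] z 32.3 yaw 4.3 size [45.4, 104.3] off x,y -1.0 -0.1
(array([ 659.9, -108.2,  146. ]), 'q', np.float64(1.013), 26)
([583.0, 39.8], 32.0, [47.6, 103.9], 4.0, 277)
([577.5, 113.1], 31.8, [46.7, 104.0], 4.1, 304)
([387.2, -294.9], 19.0, [51.1, 104.5], -10.5, 209)
([399.8, -210.7], 18.9, [48.6, 103.9], -6.8, 223)
(array([ 679. , -108.1,  148.3]), 'q', np.float64(1.189), 39)
yaw 4.3 d [12.5  15.42  2.67] r [-0.04  0.21  0.  ] w 4.03 F [-0.4 -1.  -0.5] ff 0.0 t 30.4 tcp [543.   35.8 222.3]
```

View pics/w4.png

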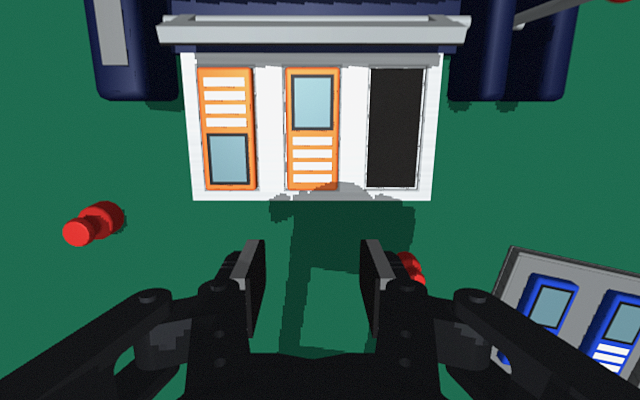

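View pics/side4.png

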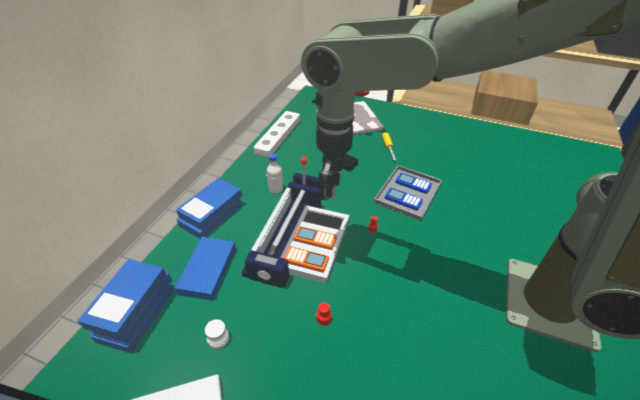

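The wrist view shows both orange phones seated, at (228,128) and (312,128), with the right pocket empty at (395,128). The side view shows both blue phones flat in the tray, at (408,190), and the lever up at (304,162). Now I'll lower the lever.

```bash
python3 -m creep '2.5 3.5 0 0 0 0 4;5.5 7 0 0 0 0 4;8.5 10.5 0 0 0 0 4;11.5 14 0 0 0 0 4;12.5 15.4 1 0 0 0 4'
python3 -m creep '0 0 0.5 0 0 0 4;0 0 1.3 0 0 0 4;0 0 1.3 0 0 0 4;0 0 1.3 0 0 0 4'
python3 -c "
from h import *
p=get_image('wrist');print(ball(p));delta(679,-108.4,149,4.27)"
```

```text
clock: 30.85
tool_pos: [0.6827, -0.1123, 0.213]
orientation: [3.138, 0.113, 0.002]
wrist_force: [0.1, -0.1, 0.4]
width: 0.474
finger_force: 0.0
clock: 31.25
tool_pos: [0.6791, -0.1071, 0.2007]
orientation: [-3.139, -0.119, 0.003]
wrist_force: [0.1, 0.2, 0.3]
width: 0.47
finger_force: 0.0
(array([ 679.3, -108.5,  147.8]), 'q', np.float64(1.191), 1139)
yaw 4.3 d [-0.06  0.11  5.26] r [-0.01  0.01  0.08] w 3.95 F [ 0.3  0.2 -0.4] ff 0.0 t 31.3 tcp [ 679.6 -107.3  201.6]
```

```bash
python3 -m creep '0 0.1 2.5 0 0 0 4;0 0.1 4.8 0 0 0 4;0 0.1 5.2 0 0 0 4;0 0.1 5.2 0 0 0 4;0 0.1 5.2 0 0 0 4'
python3 -c "
from h import *
delta(679,-108.4,149,4.27)"
python3 -m creep '0 0 0 0 0 0 1;0 0 0 0 0 0 1;0 0 0 0 0 0 1;0 0 0 0 0 0 1' 80
python3 -c "
from h import *
delta(679,-108.4,149,4.27)
for q in np.arange(1.1,-.05,-.1): print(round(q,2), np.round([11*(np.cos(.35+1.19)-np.cos(.35+q)),11*(np.sin(.35+1.19)-np.sin(.35+q))],2))"
```

```text
clock: 31.8
tool_pos: [0.6809, -0.1094, 0.1513]
orientation: [3.139, 0.118, 0.004]
wrist_force: [0.5, -0.1, 0.0]
width: 0.466
finger_force: 0.0
yaw 4.3 d [-0.18 -0.12  0.23] r [ 0.05 -0.15  0.03] w 3.98 F [ 0.5 -0.1  0. ] ff 0.0 t 31.8 tcp [ 680.9 -109.4  151.3]
clock: 32.2
tool_pos: [0.6811, -0.1091, 0.1518]
orientation: [-3.139, -0.117, -0.005]
wrist_force: [-1.0, 1.2, 5.6]
width: 0.186
finger_force: 77.9
yaw 4.3 d [-0.2  -0.08  0.28] r [-0.   -0.18  0.01] w 1.59 F [-1.   1.2  5.6] ff 77.9 t 32.2 tcp [ 681.1 -109.1  151.8]
1.1 [-0.99  0.07]
1.0 [-2.07  0.26]
0.9 [-3.13  0.56]
0.8 [-4.15  0.95]
0.7 [-5.13  1.45]
0.6 [-6.06  2.05]
0.5 [-6.92  2.73]
0.4 [-7.71  3.5 ]
0.3 [-8.42  4.34]
0.2 [-9.04  5.25]
0.1 [-9.57  6.21]
-0.0 [-9.99  7.22]
```

```bash
python3 -m creep '-1 0.1 0.1 0 0 0 1;-2.1 0 0.3 0 0 0 1;-3.1 0 0.55 0 0 0 1;-4.15 0 0.95 0 0 0 1;-5.15 0 1.45 0 0 0 1'
python3 -m creep '-0.9 0 0.6 0 0 0 1;-1.8 0 1.3 0 0 0 1;-2.6 0 2.05 0 0 0 1;-3.3 0 2.9 0 0 0 1;-3.9 0 3.8 0 0 0 1'
python3 -m creep '-0.5 0 0.95 0 0 0 1;-0.9 0 1.9 0 0 0 1;-1 0 2.1 0 0 0 1;-1 0 2.2 0 0 0 1'
python3 -c "
from h import *
delta(579.5,-116.2,80,4.27);print(ball(get_image('wrist')),ball(get_image('scene')))"
```

```text
clock: 32.7
tool_pos: [0.6321, -0.1129, 0.1411]
orientation: [3.139, 0.116, 0.016]
wrist_force: [-3.4, 6.0, 16.4]
width: 0.187
finger_force: 80.2
clock: 33.2
tool_pos: [0.5889, -0.1164, 0.0957]
orientation: [-3.139, -0.117, 0.002]
wrist_force: [0.5, -0.1, -0.0]
width: 0.118
finger_force: 0.0
clock: 33.6
tool_pos: [0.5794, -0.1169, 0.0742]
orientation: [-3.139, -0.117, 0.002]
wrist_force: [0.6, -0.4, 0.2]
width: 0.123
finger_force: 0.0
yaw 4.3 d [ 0.01 -0.07 -0.58] r [-0.03  0.06 -0.  ] w 1.05 F [ 0.6 -0.4  0.2] ff 0.0 t 33.6 tcp [ 579.4 -116.9   74.2]
(array([ 632.7, -111.8,  136.3]), 'q', np.float64(0.746), 9785) (array([ 630.5, -111.4,  136.7]), 'q', np.float64(0.731), 51)
```

The grip slipped again at q≈0.74, but only about 2 N is needed to lower it. I'll push the ball down from above with closed fingertips, following the arc.

```bash
python3 -m creep '0 0 -5 0 0 0 0.2;0 0 -10 0 0 0 0;3 0 -12 0 0 0 0;5.6 0 -12 0 0 0 0;5.6 -0.1 -12 0 0 0 0' 30
python3 -m creep '0 0 0 0 0 0 0;0 0 0 0 0 0 0'
python3 -c "
from h import *
print(ball(get_image('wrist')));delta(636,-112,171,4.27)
th0=.35+.74
for q in np.arange(.7,-.05,-.1): print(round(q,2), np.round([11*(np.cos(th0)-np.cos(.35+q)),11*(np.sin(th0)-np.sin(.35+q))],2))"
```

```text
clock: 34.2
tool_pos: [0.6395, -0.1121, 0.1979]
orientation: [3.137, 0.119, 0.011]
wrist_force: [-0.0, -0.3, 0.0]
width: 0.002
finger_force: 0.0
clock: 34.4
tool_pos: [0.6346, -0.1116, 0.1942]
orientation: [-3.139, -0.117, 0.003]
wrist_force: [-1.3, 0.5, 0.0]
width: 0.001
finger_force: 0.0
(array([ 632.8, -112. ,  136.4]), 'q', np.float64(0.748), 680)
yaw 4.3 d [0.16 0.04 2.31] r [-0.03  0.11 -0.  ] w 0.02 F [-0.2 -0.3  1.6] ff 0.0 t 34.5 tcp [ 634.5 -111.7  194.1]
0.7 [-0.39  0.21]
0.6 [-1.31  0.81]
0.5 [-2.17  1.49]
0.4 [-2.96  2.25]
0.3 [-3.67  3.1 ]
0.2 [-4.29  4.  ]
0.1 [-4.82  4.97]
0.0 [-5.25  5.98]
```

```bash
python3 -m creep '0.2 0 1.5 0 0 0 0;0.2 0 2.5 0 0 0 0;-0.1 0 2.9 0 0 0 0;-0.6 0 3.3 0 0 0 0;-1.1 0 3.6 0 0 0 0'
python3 -c "
from h import *
print(ball(get_image('wrist')));delta(579.5,-116.2,109,4.27)"
```

```text
clock: 34.95
tool_pos: [0.6239, -0.1127, 0.1611]
orientation: [3.139, 0.117, -0.002]
wrist_force: [-6.1, 1.1, 14.5]
width: 0.003
finger_force: 7.2
None
yaw 4.3 d [-4.31  0.02  5.14] r [-0.01  0.2   0.01] w -0.01 F [-8.2  1.1 14.2] ff 7.4 t 35.0 tcp [ 622.6 -112.8  160.3]
```

```bash
python3 -m creep '-0.9 0 0.7 0 0 0 0;-1.7 0 1.45 0 0 0 0;-2.4 0 2.3 0 0 0 0;-3 0 3.2 0 0 0 0;-3.5 0 4.15 0 0 0 0'
python3 -m creep '-0.3 0 0.7 0 0 0 0;-0.3 0 1.1 0 0 0 0;-0.3 0 1.2 0 0 0 0'
python3 -c "
from h import *
print(ball(get_image('wrist')),ball(get_image('scene')));delta(579.5,-116.2,109,4.27)"
```

```text
clock: 35.5
tool_pos: [0.588, -0.1154, 0.1166]
orientation: [-3.139, -0.117, 0.004]
wrist_force: [-2.6, 0.4, 3.4]
width: 0.002
finger_force: 1.8
clock: 35.8
tool_pos: [0.5852, -0.1155, 0.1067]
orientation: [-3.139, -0.117, 0.007]
wrist_force: [-10.8, 1.5, 19.3]
width: -0.001
finger_force: 9.7
None None
yaw 4.3 d [-0.69  0.02 -0.21] r [-0.    0.08  0.01] w -0.01 F [-5.8 -0.3 10.9] ff 5.2 t 35.9 tcp [ 586.4 -115.5  106.9]
```

```bash
python3 -m creep '0 0 0.15 0 0 0 0;0 0 0.3 0 0 0 0;0 0 0.3 0 0 0 0'
python3 -m creep '0 0 -3 0 0 0 0;0 0 -8 0 0 0 0;-4 0 -12 0 0 0 0;-8 -3 -13 0 0 0 0;-8 -6 -13 0 0 0 0'
python3 -m creep '0 0 0 0 0 0 0;0 0 0 0 0 0 0'
python3 -c "
from h import *
p=get_image('wrist');save(p,'w5');print(ball(p),ball(get_image('scene')));held(p,P1,zr=(.003,.06));print(*rects(p,'blue',(.01,.04),((.3,.5),(-.4,-.1))),*rects(get_image('side'),'orange'),sep='\n')"
```

```text
clock: 36.2
tool_pos: [0.5891, -0.1158, 0.1058]
orientation: [3.138, 0.117, 0.008]
wrist_force: [-1.5, 0.6, 14.3]
width: -0.0
finger_force: 6.2
clock: 36.7
tool_pos: [0.5011, -0.0621, 0.2341]
orientation: [3.139, 0.112, 0.005]
wrist_force: [-0.3, 0.6, -1.2]
width: 0.003
finger_force: 0.0
clock: 36.9
tool_pos: [0.5028, -0.0611, 0.2322]
orientation: [3.139, 0.119, 0.002]
wrist_force: [-0.9, 0.1, 0.4]
width: 0.002
finger_force: 0.0
(array([ 578.6, -116.2,   75.5]), 'q', np.float64(-0.013), 572) (array([ 578.5, -116.1,   76. ]), 'q', np.float64(-0.009), 29)
  phone [561.7 110.9] z 32.1 yaw 4.5 size [46.5, 87.4] off x,y -18.5 72.9
  phone [567.2  37.6] z 32.2 yaw 4.3 size [46.1, 87.3] off x,y -18.5 -0.6
([413.6, -214.1], 19.2, [46.2, 83.1], -9.0, 1553)
([390.5, -296.8], 19.2, [46.9, 103.7], -8.2, 2046)
([574.0, 40.4], 32.0, [46.4, 86.6], 3.4, 228)
([568.7, 112.7], 31.8, [47.3, 85.9], 4.4, 252)
```

View pics/w5.png

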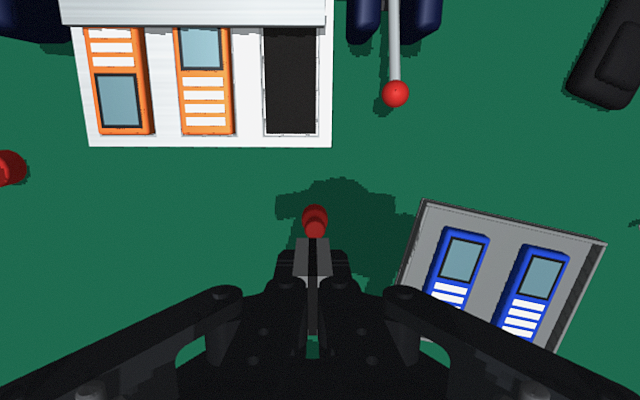

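The lever is down with the ball at (396,93). The bar covers the far ends of the seated orange phones, both blue phones are in the tray, and the arm is clear.

```bash
python3 -c "
from h import *
print(hand_in())"
```

```text
the job is handed in; nothing more can be done
None
```

The changeover is done and handed in at about 37 s, with no verdict returned. Both blue phones lie flat in the tray, both orange phones are seated in the left and middle pockets, and the lever is fully down with the bar closed. The pinch slipped off the ball once each way, so I finished both lever strokes by pushing with closed fingers.

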